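# Load a carrier plate onto the pin fixture

### The arm

A 6-joint arm with a two-finger parallel gripper is mounted at the origin on a cart in front of the work surface, level with it; the furniture and walls round the work are solid. World frame = base frame: x ahead of the robot, y to its left, z up, the work surface at z = 0. Lengths are in mm, angles in degrees, forces in N, time in s.
With the tool pointing down it reaches from about 350 to 975 mm from the base axis. Payload 17.4 kg.
Tool frame: the origin (TCP) lies midway between the tips of the shut fingers; the grasp point (between the pads) lies 19 mm behind it (manip.pinch_z is the distance from the TCP to the grasp point, in mm); z points along the fingers, y is the line along which they close (so a half turn about z gives the same grasp; the last joint's range is limited). The gripper opens to 85 mm and grips with 20 to 120 N. Pads are 22 mm wide; open, the fingers measure 114 mm over their backs; the gripper's body (76 mm by 85 mm) begins 54 mm behind the grasp point. The pads swing forward as they close: fully open they stand 13 mm farther back than shut.
Start: joints at [71.86, 6.646, 82.598, -0, 90.757, -2.166], TCP at [185.769, 648.939, 201.703] pointing down, gripper open.
Joint ranges: [-162.19, 162.19], [-47.58, 125.68], [4.15, 143.07], [-65.23, 245.23], [0.69, 171.88], [-170.13, 170.13]. Speed limits (degrees/s): [108.29, 108.29, 127.2, 180, 180, 180].

### API

Orientations are given as [roll, pitch, yaw] about the fixed x, y, z axes, in that order (R = Rz(yaw) Ry(pitch) Rx(roll)).
In Python, from cell import manip, capture, nets gives the robot as it stands.
- The arm moves only by the tool servo_tool, never from a script. Its argument "steps" is a list of rows, each a list of 3 entries, a list of its own where there are three numbers: the turn, a rotation vector about the tool's x, y, z in degrees, then the shift along the tool's x, y, z in cm, then the closure, from -1 (fully open) to 1 (shut). A call has 1 to 10 rows; each row shifts and turns the commanded pose from where the row before left it, along the tool's axes as they then stand; what a row does not reach is not made up. A row lasts 1/10 s, in which the tool goes at most 50 mm and 8.59 degrees, less where a joint would pass 70% of its speed; a pose out of reach is approached as far as the arm can. A call is refused whole if a number of a shift passes 5 or a number of a turn 8.59, either way. A call with a gripper value outside its range is refused whole. The fingers move at their own pace and stop on an object; "grip_force" is the grip in N (left out, the last holds). Time passes only in rows, so rows that do not move let the fingers close. It gives the time, the measured TCP pose, the force, the opening and the grip force at its end, in the units of the state.
- manip.state(): the state, without advancing time (a new reading comes with each control period).
- capture(name): name is "side" or "top"; returns a dict with "pixels" (400x640x3 uint8, red, green, blue), "K" (3x3 intrinsics, pixels), "cam_to_world" (4x4, takes a point from camera to world coordinates). Camera axes: x right, y down, z forward; pixel columns grow to the right and rows downward; lengths in mm; the calibration is good to about 2 mm. A picture is of the moment at which its call begins. There is no depth.
- manip.finish_job(): hands the job in; it is judged then, once.
Trained networks look in a picture, given as the dict that the camera call returned (one of the last four; its "shot" number tells which), for a name from the list of things; names that differ only in an ending like _2 or _b are one class to them, and where a whole thing is asked for, a point or a joint stands for the part that bears it (a point fixed in the world has none). Each returns a list of dicts, best first, with "conf" (0 to 1); they miss things now and then, are a little off and sometimes report something else, mostly with a low value. They report only what shows in the picture. A call takes as long as a camera call. They do not tell look-alikes from the thing itself.
- nets.search_frame(name, picture): "bbox" ([left, top, right, bottom] in pixels, round what is visible of it).
- nets.cut_out(name, picture): "mask" (400x640 bool, what is visible of it) and "bbox" ([left, top, right, bottom] in pixels, round what is visible of it).
- nets.place_of(name, picture): "position" ([column, row] in pixels: a listed point, or the origin of a listed thing).
The state is a dict: "time_s": time; "q": joint angles; "qvel": joint speeds; "joint_efforts": joint torques, N m; "tcp_pos": TCP position; "tcp_rot": TCP orientation; "wrist_force": force on the tool from outside, world axes, zero at the start; "ft_torque": the same for the moment, N m; "finger_gap": finger opening in mm; "gripper_force": force on a finger pad.
Only numpy, scipy, OpenCV 4.12 (cv2) and the standard library are available. Lean on these libraries where they do the work, as an engineer would, in place of code of your own. Each camera call takes 0.05 s, during which the arm holds its last target. There are 200 camera calls.

### The job

Load the bare metal carrier plate onto the pin fixture: take the turned metal weight off the pin bed and stand it aside, then slide the plate along its ledge (do not lift it) until it lies square against both the long fence and the end stop, and push the ball lever all the way over so that the rails lower the plate onto the two locating pins and it rests flush on the bed. Then stand the weight upright on the middle of the plate to hold it down; do not shove or knock over the things that stand around.

Things in the scene. Friction and masses are not known exactly. Their poses are not given: they have to be found in the camera images.
- fixture: the pin fixture, fixed on the bench, 150x365 mm: dark base plate, grey loading ledge at its +y end, slotted bed with two pins at its -y end, steel fence along its +x side, steel end stop across its -y end, lever beyond that. Origin: under it, on the bench; x points across it to the fence, y along the fence, away from the end stop, z up. All fixture points have these axes
- ledge (a point): middle of the loading ledge's flat top, 44.5 mm above the bench; the ledge is 115 mm across (x) by 181 mm along the fence (y) and ends 4 mm short of the loaded plate
- fence (a point): upper edge of the fence's face, midway along: the face lies 45.5 mm to the +x side of the fixture's origin line; the fence is 13 mm thick, 58 mm above the bench at its top, 327 mm long
- stop (a point): upper edge of the end stop's face, middle: the face lies at y -110.5 mm in the fixture's frame; the stop is 12 mm thick and 58 mm above the bench at its top
- rails: the two brass lift rails, 8 mm wide, 126 mm long, 64 mm apart between centres. Origin: fixture's y 0, level with their tops, which stand 44 mm above the bench while the lever is at 0 and sink to 1 mm below the bed when it is fully over
- home (a point): point of the fixture, on the top of the bed (z 26 mm in the fixture's frame), midway between the pins: where the middle of the plate's underside lies when it is loaded; axes as the fixture. The plate is over this point when it touches both the fence and the stop, within 0.7 mm
- pin_a (a point): top of the locating pin nearer the ledge: 10 mm across, bullet-nosed, 14 mm tall above the bed, so 4 mm below the raised rails
- pin_b (a point): top of the other, equal locating pin, near the end stop, 100 mm from the first
- lever (a joint): angle of the lever on the shaft at the fixture's -y end: 0 leaning back to the fixture's -x side (40 degrees from upright), rails up; 1.4 leaning 40 degrees to the +x side, rails down. It stays where it is left and takes about 4 N at the ball; turns about the fixture's +y axis
- lever_ball (a point): centre of the lever's black ball grip, 32 mm across
- lever_hinge (a point): point on the lever's axis, 100 mm from the ball's centre, 24 mm above the bench; 22 mm beyond the outer face of the end stop
- plate: the carrier plate: bare aluminium, 90 mm (its x) by 130 mm (its y) by 10 mm thick, with two through holes 12 mm wide at y -50 and +50 mm and a square nest outline on its face; the same either way round. Starts askew on the loading ledge. Origin: middle of its underside
- weight: the turned weight, pale bare metal: flat base 48 mm across and 25 mm high, faceted knob 38 mm across above it, 50 mm tall in all, about 0.4 kg. Starts on the bed between the pins and the rails. Origin: under its centre
- squeeze_bottle: stands about, leave it: small white squeeze bottle with a green cap and a bent nozzle, 36x74 mm and 121 mm tall; origin under the middle of its outline
- loupe: stands about, leave it: black stand loupe, a cup 39 mm across and 38 mm tall; origin under its centre
- dish: stands about, leave it: clear round sample case, 61 mm across and 14 mm tall; origin under its centre
- hex_key: stands about, leave it: black hex key lying flat, 32x74x7 mm; origin under its centre
- end_cap: stands about, leave it: dark grey round end cap, 63 mm across and 22 mm tall; origin under its centre
- thumb_screw: stands about, leave it: knurled thumb screw standing on its head, 20 mm across and 29 mm tall; origin under its centre
Things that resemble listed ones, but are neither listed nor needed, are in the scene too. What is shaped like the weight but green, red or turquoise is not meant.

How it is judged (in metres and radians):
On the way, in this order (a step that is already met when the one before it is completed fails the run):
1. the plate lies on the raised rails, square against the fence and the end stop (horizontal distance between plate and home below 0.004 m and angle between the y axis of plate and the y axis of fixture, either way round below 0.03 rad and z of plate in the frame of home above 0.012 m and value of joint lever below 0.25 rad), for 0.1 s.
2. the lever is over and the plate rests flush on the bed, over both pins (horizontal distance between plate and home below 0.003 m and z of plate in the frame of home below 0.0015 m and angle between the y axis of plate and the y axis of fixture, either way round below 0.03 rad and angle between plate's own z axis and vertical below 0.015 rad and value of joint lever above 1.25 rad), for 0.2 s.
At the end, for the whole second after the job is handed in: The plate rests flush on the bed over both pins (within 1.5 mm in height and 3 mm sideways), the lever is fully over (past 1.25 rad), and the weight stands upright and at rest on the plate, within 20 mm of its middle (all of step 2 and z of weight in the frame of plate between 0.008 and 0.0125 m and horizontal distance between weight and plate below 0.02 m and angle between weight's own z axis and vertical below 0.05 rad and linear speed of each of weight, plate below 0.01 m/s); the robot touches nothing.
It fails at once if the plate is lifted off the ledge (more than 20 mm) or tipped (z of plate in the frame of fixture above 0.0645 m or angle between plate's own z axis and vertical above 0.25 rad).
It fails at once if the weight is knocked over (angle between weight's own z axis and vertical above 0.7 rad).
It fails at once if something standing around is shoved more than 25 mm or knocked over (distance of any of squeeze_bottle, loupe, dish, hex_key, end_cap, thumb_screw from where it was at the start of the episode above 0.025 m or angle between any of squeeze_bottle, loupe, dish, hex_key, end_cap, thumb_screw's own z axis and vertical above 0.5 rad).
It also fails if it takes over 72 s, if anything falls off the work surface, if the arm or the gripper's body presses on something with over 40 N, if the wrist force passes 120 N, or if a joint passes its speed limit or range.

## Working session

There is one attempt and no reset: what is moved stays moved. The work goes in short steps, Python scripts to look and compute and a tool call to move; the robot and the scene stay as the last step left them, time stands still between calls to the robot, and variables do not carry over. Pictures are saved under pics/ and viewed, at most 10 in all, crops included, and the job is handed in when it is done.

Besides the shell and the picture viewer there is one more tool, called in YAML: its name, and indented under it one key for each argument. servo_tool: Moves the arm, as the interface text tells. Its arguments: {"type":"object","properties":{"steps":{"type":"array","items":{"type":"array"}},"grip_force":{"type":"number"}},"required":["steps"]}

```bash
mkdir -p pics; cat > h.py <<'E'
import numpy as np, cv2
from cell import manip, capture, nets
def save(p,n): cv2.imwrite(f'pics/{n}.png',cv2.cvtColor(p['pixels'],cv2.COLOR_RGB2BGR))
def w(p,px,z):
    K=np.array(p['K']);T=np.array(p['cam_to_world'])
    d=T[:3,:3]@np.linalg.solve(K,[px[0],px[1],1.]);o=T[:3,3]
    return o+d*(z-o[2])/d[2]
def proj(p,X):
    T=np.linalg.inv(np.array(p['cam_to_world']));c=T[:3,:3]@np.array(X,float)+T[:3,3];u=np.array(p['K'])@c
    return u[:2]/u[2]
E
python3 - <<'E'
from h import *
t=capture('top');s=capture('side');save(t,'t0');save(s,'s0')
print(np.round(t['cam_to_world'],2),np.round(s['cam_to_world'],2))
Z={'ledge':44.5,'fence':58,'stop':58,'home':26,'pin_a':40,'pin_b':40,'lever_ball':100.6,'lever_hinge':24,'plate':44.5,'weight':26,'fixture':0,'rails':44,'squeeze_bottle':0,'loupe':0,'dish':0,'hex_key':0,'end_cap':0,'thumb_screw':0}
for n,z in Z.items():
    for nm,p in(('t',t),('s',s)):
        for r in nets.place_of(n,p)[:3]:
            print(n,nm,round(r['conf'],2),np.round(r['position']),np.round(w(p,r['position'],z)))
E
```

```text
[[ 2.00000e-02 -1.00000e+00  9.00000e-02  4.52330e+02]
 [-1.00000e+00 -3.00000e-02 -1.00000e-02 -1.07060e+02]
 [ 1.00000e-02 -9.00000e-02 -1.00000e+00  1.52218e+03]
 [ 0.00000e+00  0.00000e+00  0.00000e+00  1.00000e+00]] [[-9.6000e-01 -1.2000e-01  2.7000e-01  3.3210e+02]
 [-2.9000e-01  3.4000e-01 -8.9000e-01  7.6968e+02]
 [ 2.0000e-02 -9.3000e-01 -3.6000e-01  4.5257e+02]
 [ 0.0000e+00  0.0000e+00  0.0000e+00  1.0000e+00]]
ledge t 0.87 [280. 228.] [498.  -6.  44.]
ledge s 0.71 [360. 250.] [487.   4.  44.]
ledge s 0.59 [332. 228.] [571. -80.  44.]
fence t 0.88 [289. 200.] [580. -32.  58.]
fence s 0.85 [322. 235.] [575. -14.  58.]
stop t 0.59 [341. 191.] [ 611. -182.   58.]
stop t 0.56 [304. 205.] [565. -76.  58.]
stop s 0.87 [326. 208.] [ 612. -161.   58.]
stop s 0.21 [321. 233.] [578. -20.  58.]
home t 0.98 [324. 199.] [ 589. -135.   26.]
home t 0.2 [321. 200.] [ 585. -125.   26.]
home s 0.8 [330. 226.] [ 591. -129.   26.]
home s 0.68 [353. 182.] [ 616. -474.   26.]
pin_a t 0.69 [334. 188.] [ 620. -161.   40.]
pin_a t 0.56 [306. 208.] [560. -81.  40.]
pin_a s 0.92 [335. 232.] [562. -7
[... 931 characters left out ...]
s 0.6 [335. 246.] [562. -80.   0.]
fixture s 0.54 [408. 262.] [393. -63.   0.]
rails t 0.77 [310. 204.] [572. -93.  44.]
rails s 0.7 [335. 227.] [568. -91.  44.]
squeeze_bottle t 0.56 [261. 183.] [633.  57.   0.]
loupe t 0.65 [288. 181.] [641. -23.   0.]
loupe s 0.6 [300. 255.] [626. -16.   0.]
dish t 0.8 [299. 265.] [393. -65.   0.]
dish s 0.63 [408. 264.] [393. -52.  -0.]
dish s 0.31 [324. 206.] [ 662. -311.    0.]
hex_key t 0.58 [314. 245.] [ 451. -109.    0.]
hex_key s 0.47 [388. 249.] [ 444. -105.    0.]
end_cap t 0.79 [310. 163.] [700. -89.   0.]
end_cap s 0.54 [280. 239.] [697. -74.   0.]
end_cap s 0.51 [331. 228.] [ 600. -173.    0.]
thumb_screw t 0.45 [336. 238.] [ 474. -174.    0.]
```

```bash
python3 - <<'E'
import cv2
t=cv2.imread('pics/t0.png')[130:290,220:440];cv2.imwrite('pics/t0c.png',cv2.resize(t,(792,576),interpolation=cv2.INTER_CUBIC))
t=cv2.imread('pics/s0.png')[150:300,250:450];cv2.imwrite('pics/s0c.png',cv2.resize(t,(800,600),interpolation=cv2.INTER_CUBIC))
E
```

```text
(no output)
```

View pics/t0c.png

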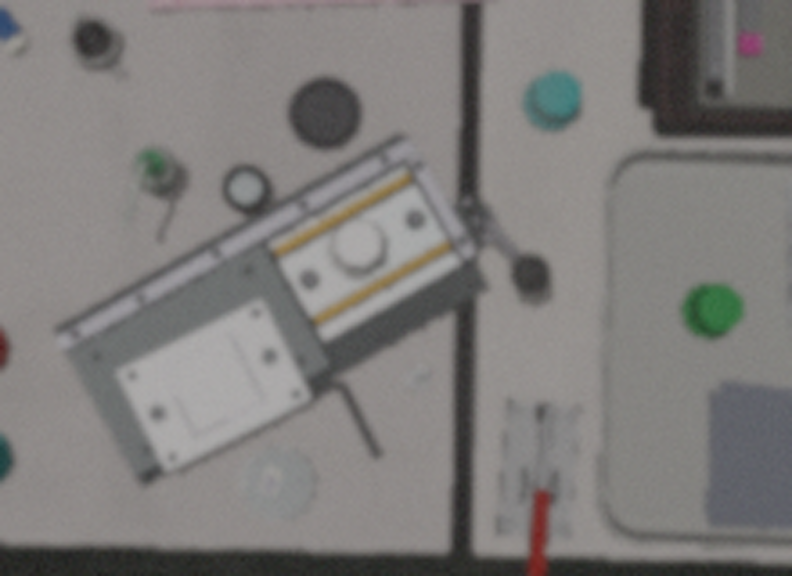

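View pics/s0c.png

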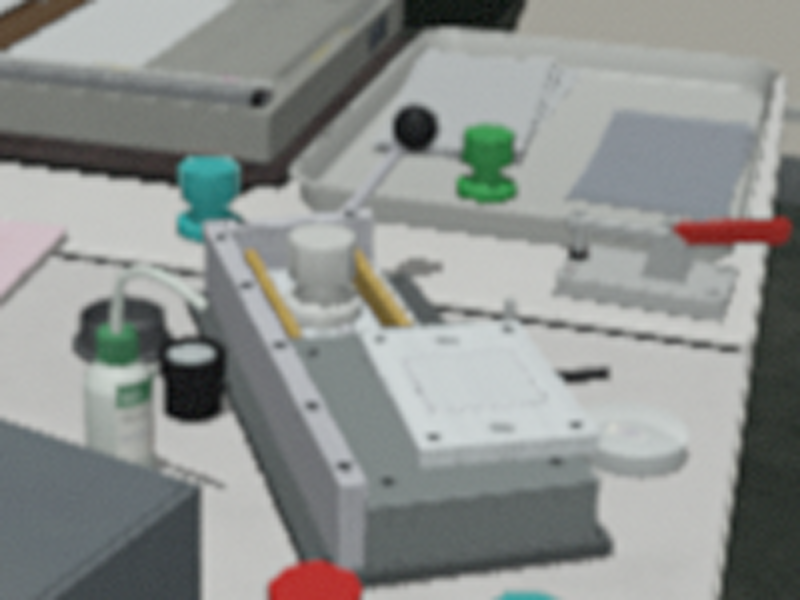

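```bash
cat > fit.py <<'E'
from h import *
from scipy.optimize import least_squares
P={'ledge':(-12,114,44.5),'fence':None,'stop':None,'home':(0,-45.5,26),'pin_a':(0,4.5,40),'pin_b':(0,-95.5,40),'lever_hinge':(0,-144.5,24)}
def F(f,X):
    a=f[2];c,s=np.cos(a),np.sin(a);X=np.array(X,float)
    return np.array([f[0]+c*X[0]-s*X[1],f[1]+s*X[0]+c*X[1],X[2]])
SEG=[((45.5,-100,58),(45.5,195,58)),((58.5,-100,58),(58.5,195,58)),((-25,-110.5,58),(40,-110.5,58)),((-25,-122.5,58),(40,-122.5,58)),
((-36,-100,44),(-36,10,44)),((-28,-100,44),(-28,10,44)),((28,-100,44),(28,10,44)),((36,-100,44),(36,10,44)),((-25,23.5,44.5),(25,23.5,44.5))]
E
python3 - <<'E'
from fit import *
t=capture('top');s=capture('side')
obs=[]
for n in('ledge','home','pin_a','lever_hinge'):
    for p in(t,s):
        for r in nets.place_of(n,p)[:2]:
            if r['conf']<.5: continue
            cands=[P[n]] if n!='pin_a' else [P['pin_a'],P['pin_b']]
            obs.append((p,np.array(r['position']),cands))
def res(f):
    return np.concatenate([min((proj(p,F(f,c))-q for c in cs),key=np.linalg.norm) for p,q,cs in obs])
f0=np.array([565,-90,np.radians(29)])
r=least_squares(res,f0,loss='soft_l1',x_scale=[1,1,.01]);f1=r.x
print('nets',f1[:2],np.degrees(f1[2]))
def score(f,p,sig=.8):
    g=p.get('g')
    S=0
    for a,b in SEG:
        A,B=proj(p,F(f,a)),proj(p,F(f,b));n=60
        q=(A+(B-A)*np.linspace(0,1,n)[:,None]).astype(np.float32)
        S+=cv2.remap(g,q[:,0].reshape(1,-1),q[:,1].reshape(1,-1),cv2.INTER_LINEAR).mean()
    return S
for p in(t,s):
    im=cv2.GaussianBlur(cv2.cvtColor(p['pixels'],cv2.COLOR_RGB2GRAY).astype(np.float32),(0,0),.7)
    p['g']=np.minimum(np.hypot(cv2.Sobel(im,5,1,0),cv2.Sobel(im,5,0,1)),150)
best={}
for nm,ps in(('t',[t]),('s',[s]),('b',[t,s])):
    c=f1.copy()
    for st in(4,2,1,.5):
        G=[(sum(score(c+np.array([i*st,j*st,np.radians(k*st/3)]),p) for p in ps),i,j,k) for i in range(-3,4) for j in range(-3,4) for k in range(-3,4)]
        m=max(G);c=c+np.array([m[1]*st,m[2]*st,np.radians(m[3]*st/3)])
    print(nm,np.round(c[:2],1),np.degrees(c[2]).round(2),m[0]);best[nm]=c
f=best['b'];np.save('fix.npy',best['t'])
for n in('plate','weight'):
    for nm,p in(('t',t),('s',s)):
        for m in nets.cut_out(n,p)[:3]:
            M=m['mask'].astype(np.uint8);c=cv2.findContours(M,0,2)[0]
            c=max(c,key=cv2.contourArea);R=cv2.minAreaRect(c)
            print(n,nm,m['conf'],m['bbox'],R)
            if n=='plate' and nm=='t':
                X=np.array([w(p,q,54.5)[:2] for q in c[:,0].astype(float)],np.float32);print(' world rect',cv2.minAreaRect(X))
            if n=='weight' and nm=='t': print(' at z70',w(p,R[0],70))
for nm in 'ts':
    p={'t':t,'s':s}[nm];im=cv2.cvtColor(p['pixels'],cv2.COLOR_RGB2BGR)
    o=(225,150) if nm=='t' else (255,160)
    k=5;im=im[o[1]:o[1]+110,o[0]:o[0]+155];im=cv2.resize(im,None,fx=k,fy=k,interpolation=cv2.INTER_CUBIC)
    ff=best['t']
    for a,b in SEG:
        A,B=[tuple(int(v) for v in ((proj(p,F(ff,x))-o+.5)*k)) for x in(a,b)];cv2.line(im,A,B,(0,0,255),1)
    for x in(P['home'],P['pin_a'],P['pin_b'],(-64.3,-144.5,100.6)): cv2.circle(im,tuple(int(v) for v in ((proj(p,F(ff,x))-o+.5)*k)),3,(255,0,0),-1)
    cv2.imwrite(f'pics/ov_{nm}.png',im)
E
```

```text
nets [563.22089585 -87.26796534] 29.49253196819254
t [564.2 -87.3] 30.33 815.8709
s [564.2 -80.3] 31.99 897.17896
b [564.2 -87.3] 30.49 1629.5457
plate t 0.88 [251.4, 214.0, 307.0, 261.2] ((279.73675537109375, 237.09945678710938), (32.682518005371094, 48.10314178466797), 62.59242630004883)
 world rect ((472.5755615234375, -8.70806884765625), (93.88887786865234, 137.47637939453125), 28.967905044555664)
plate s 0.97 [340.3, 228.7, 399.1, 266.3] ((369.947998046875, 247.56626892089844), (35.66413116455078, 55.20395278930664), 83.1572265625)
plate s 0.37 [297.2, 177.1, 403.8, 297.7] ((346.6776123046875, 245.21121215820312), (123.47483825683594, 77.68775939941406), 65.74607849121094)
weight t 0.76 [408.2, 211.5, 425.6, 222.9] ((417.25006103515625, 215.75003051757812), (15.55634880065918, 16.26345443725586), 45.0)
 at z70 [ 542.77655696 -401.52564408   70.        ]
weight t 0.73 [207.6, 219.7, 223.9, 232.9] ((213.5, 226.5), (15.0, 17.0), 90.0)
 at z70 [497.46846443 179.6551917   70.        ]
weight t 0.68 [365.1, 151.2, 383.0, 168.6] ((373.2500305175781, 158.25001525878906), (14.849241256713867, 15.55634880065918), 45.0)
 at z70 [ 706.23102162 -272.68136471   70.        ]
weight s 0.94 [365.2, 297.1, 397.6, 338.3] ((381.0, 318.0), (40.0, 28.0), 90.0)
weight s 0.9 [314.0, 290.2, 341.8, 330.8] ((328.0, 309.5), (39.0, 28.0), 90.0)
weight s 0.74 [321.0, 204.0, 340.7, 232.4] ((330.0, 218.5), (25.0, 18.0), 90.0)
```

View pics/ov_t.png

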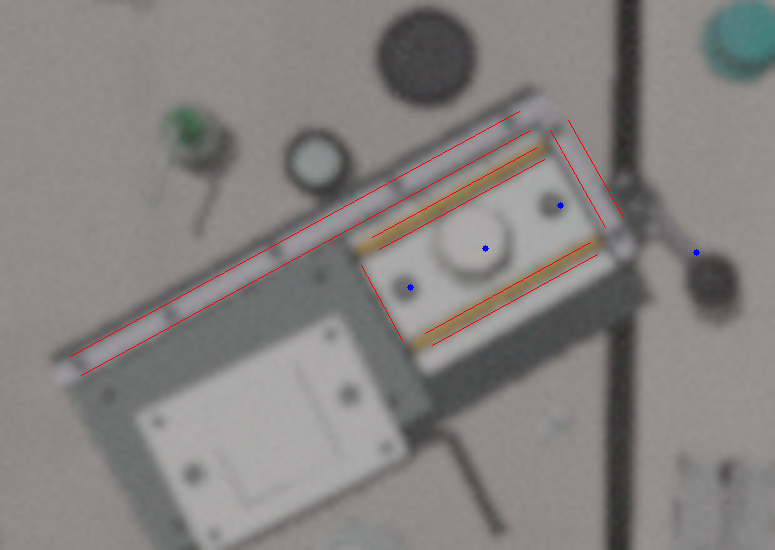

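View pics/ov_s.png

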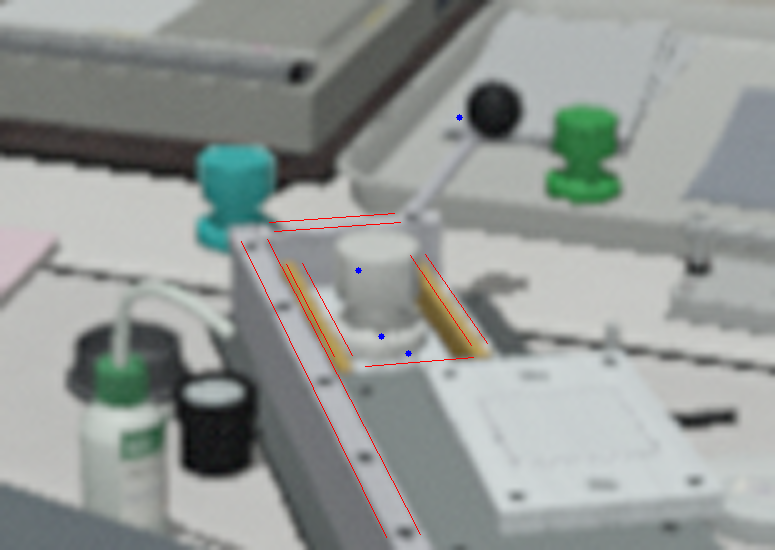

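```bash
python3 - <<'E'
from fit import *
SEG=SEG+[((-69.5,30,44.5),(-69.5,55,44.5)),((-50,204.5,44.5),(40,204.5,44.5))]
t=capture('top');s=capture('side')
def score(f,p,segs=SEG):
    A=np.array([proj(p,F(f,a)) for a,b in segs]);B=np.array([proj(p,F(f,b)) for a,b in segs]);l=np.linspace(0,1,40)[None,:,None]
    q=(A[:,None]+(B-A)[:,None]*l).astype(np.float32)
    return cv2.remap(p['g'],q[...,0].copy(),q[...,1].copy(),cv2.INTER_LINEAR).mean()
res={}
for sig in(1.2,.7):
  for p in(t,s):
    im=cv2.GaussianBlur(cv2.cvtColor(p['pixels'],cv2.COLOR_RGB2LAB).astype(np.float32),(0,0),sig)
    g=sum(np.hypot(cv2.Sobel(im[...,c],5,1,0),cv2.Sobel(im[...,c],5,0,1)) for c in range(3))
    p['g']=np.sqrt(np.minimum(g,250))
  for nm,ps in(('t',[t]),('s',[s]),('b',[t,s])):
    C=[]
    starts=[res[nm]] if sig<1 else [np.array([564+a,-84+b,np.radians(30+c)]) for a in(-9,-3,3,9) for b in(-12,-6,0,6) for c in(-1,1)]
    for c in starts:
      for st in(2,1,.5):
       for _ in range(4):
        G=[(sum(score(c+np.array([i*st,j*st,np.radians(k*st/4)]),p) for p in ps),i,j,k) for i in(-1,0,1) for j in(-1,0,1) for k in(-1,0,1)]
        m=max(G);c=c+np.array([m[1]*st,m[2]*st,np.radians(m[3]*st/4)])
        if m[1:]==(0,0,0):break
      C.append((m[0],tuple(c)))
    C.sort(reverse=True);res[nm]=np.array(C[0][1])
    print(sig,nm,[(round(a,2),np.round(c[:2],1),np.degrees(c[2]).round(2)) for a,c in C[:4:3]])
np.save('fix.npy',res['b']);f=res['b']
k=5
out=[]
for p,o,wd in((t,(255,150),80),(s,(290,180),80)):
    im=cv2.cvtColor(p['pixels'],cv2.COLOR_RGB2BGR)[o[1]:o[1]+75,o[0]:o[0]+wd+20]
    im=cv2.resize(im,None,fx=8,fy=8,interpolation=cv2.INTER_CUBIC);raw=im.copy()
    for a,b in SEG:
        A,B=[tuple(int(v) for v in ((proj(p,F(f,x))-o+.5)*8)) for x in(a,b)];cv2.line(im,A,B,(0,0,255),1)
    for x in(P['home'],P['pin_a'],P['pin_b']): cv2.circle(im,tuple(int(v) for v in ((proj(p,F(f,x))-o+.5)*8)),3,(255,0,0),-1)
    out.append(im)
cv2.imwrite('pics/ov2_t.png',out[0]);cv2.imwrite('pics/ov2_s.png',out[1])
E
```

```text
1.2 t [(np.float32(8.89), array([564.5, -86.5]), np.float64(30.75)), (np.float32(8.89), array([564.5, -86.5]), np.float64(30.75))]
1.2 s [(np.float32(9.58), array([564. , -82.5]), np.float64(31.62)), (np.float32(9.58), array([564. , -82.5]), np.float64(31.62))]
1.2 b [(np.float32(18.19), array([564.5, -85.5]), np.float64(31.0)), (np.float32(18.19), array([564.5, -85.5]), np.float64(31.0))]
0.7 t [(np.float32(10.43), array([564.5, -86.5]), np.float64(30.75))]
0.7 s [(np.float32(10.84), array([564., -82.]), np.float64(31.62))]
0.7 b [(np.float32(20.73), array([564.5, -85.5]), np.float64(31.0))]
```

View pics/ov2_t.png

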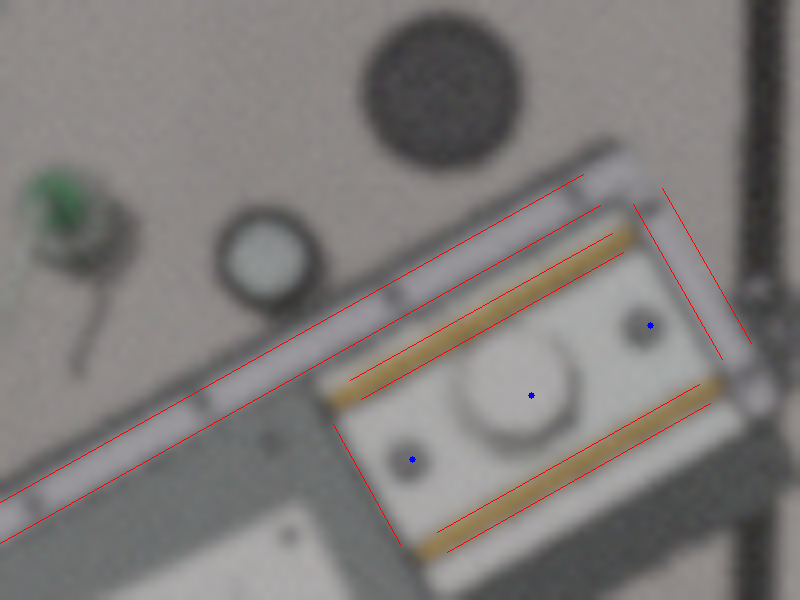

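```bash
python3 - <<'E'
from fit import *
f=np.array([564.5,-85,np.radians(31)]);np.save('fix.npy',f)
R=np.array([[np.cos(f[2]),-np.sin(f[2])],[np.sin(f[2]),np.cos(f[2])]])
t=capture('top');s=capture('side')
print('weight top',w(t,(319.25,197.4),76), 'home',F(f,(0,-45.5,26)),'home proj side',proj(s,F(f,(0,-45.5,76))))
print('weight from side bbox top-centre', w(s,(330.8,206.5),76))
print('ball t', [w(t,r['position'],100.6).round() for r in nets.place_of('lever_ball',t)[:1]],'my',w(t,(225+712/5-.5,150+280/5-.5),100.6), 's',w(s,(255+493/5-.5,160+110/5-.5),100.6),'model x=0',F(f,(-64.3,-144.5,100.6)))
for b in(w(t,(225+712/5-.5,150+280/5-.5),100.6),):print('ball in fix',R.T@(b[:2]-f[:2]))
# plate corners: threshold brightness on plate mask
m=nets.cut_out('plate',t)[0]['mask'].astype(np.uint8)
g=cv2.cvtColor(t['pixels'],cv2.COLOR_RGB2GRAY);k=cv2.dilate(m,np.ones((7,7)))
th,_=cv2.threshold(g[k>0].reshape(-1,1),0,255,cv2.THRESH_OTSU)
b=((g>th)&(k>0)).astype(np.uint8);c=max(cv2.findContours(cv2.resize(b,None,fx=1,fy=1),0,2)[0],key=cv2.contourArea)
X=np.array([w(t,q,54.5)[:2] for q in c[:,0].astype(float)],np.float32);r=cv2.minAreaRect(X);print('plate',r,'fix',R.T@(np.array(r[0])-f[:2]))
print('corners fix',(cv2.boxPoints(r)-f[:2])@R)
from cell import manip
print(manip.state()['tcp_rot'],manip.state()['time_s'])
E
```

```text
weight top [ 587.82117431 -119.13620554   76.        ] home [ 587.93423241 -124.00111218   26.        ] home proj side [330.73109945 207.88418895]
weight from side bbox top-centre [ 590.27015686 -132.4791291    76.        ]
ball t [array([ 559., -250.,  101.])] my [ 566.11806472 -253.3213141   100.6       ] s [ 568.09245066 -261.863958    100.6       ] model x=0 [ 583.80714439 -241.97762317  100.6       ]
ball in fix [ -85.30493341 -145.1128914 ]
plate ((473.97711181640625, -6.345977783203125), (90.19841003417969, 129.64077758789062), 28.120275497436523) fix [-37.08344353 114.04238998]
corners fix [[-78.86913562 181.04667603]
 [-85.38225095  51.56962194]
 [  4.70224955  47.03810556]
 [ 11.21536389 176.51515802]]
[ 1.79998821e+02 -2.65101826e-04  1.64025682e+02] 2.9
```

```bash
cat > plan.py <<'E'
import sys,json,numpy as np
from cell import manip
from scipy.spatial.transform import Rotation as Ro
# usage: plan.py closure  x,y,z,yaw,n ... (tool down)
s=manip.state();p=np.array(s['tcp_pos'],float);R=Ro.from_euler('xyz',s['tcp_rot'],degrees=True)
print(round(s['time_s'],2),np.round(p,1),np.round(s['tcp_rot'],2),'F',np.round(s['wrist_force'],1),'gap',round(s['finger_gap'],1))
c=float(sys.argv[1])
for a in sys.argv[2:]:
    x,y,z,yaw,n=map(float,a.split(','));n=int(n);rows=[]
    for i in range(n):
        k=n-i
        d=R.inv().apply((np.array([x,y,z])-p)/k)/10
        v=(R.inv()*Ro.from_euler('xyz',[180,0,yaw],degrees=True)).as_rotvec(degrees=True)/k
        d=np.round(d,2);v=np.round(v,1);rows.append([v.tolist(),d.tolist(),c])
        p=p+R.apply(d*10);R=R*Ro.from_rotvec(v,degrees=True)
    for j in range(0,n,10): print(json.dumps(rows[j:j+10]).replace(' ',''))
E
python3 plan.py -0.4 588,-121,170,31,20
```

```text
2.9 [185.8 648.9 201.7] [180.    -0.   164.03] F [0.7 0.6 0.5] gap 85.2
[[[0.0,-0.0,6.7],[-2.99,-3.15,0.16],-0.4],[[0.0,-0.0,6.6],[-3.34,-2.78,0.16],-0.4],[[0.0,-0.0,6.7],[-3.64,-2.37,0.16],-0.4],[[0.0,-0.0,6.6],[-3.89,-1.93,0.16],-0.4],[[-0.0,-0.0,6.7],[-4.09,-1.47,0.16],-0.4],[[-0.0,-0.0,6.6],[-4.23,-0.99,0.16],-0.4],[[-0.0,-0.0,6.7],[-4.31,-0.5,0.16],-0.4],[[-0.0,-0.0,6.6],[-4.34,0.01,0.16],-0.4],[[-0.0,-0.0,6.7],[-4.31,0.51,0.16],-0.4],[[-0.0,-0.0,6.6],[-4.22,1.01,0.16],-0.4]]
[[[-0.0,-0.0,6.7],[-4.08,1.49,0.16],-0.4],[[-0.0,-0.0,6.6],[-3.88,1.96,0.16],-0.4],[[-0.0,-0.0,6.7],[-3.63,2.39,0.16],-0.4],[[-0.0,-0.0,6.6],[-3.33,2.8,0.16],-0.4],[[-0.0,-0.0,6.7],[-2.98,3.16,0.15],-0.4],[[-0.0,-0.0,6.6],[-2.59,3.48,0.16],-0.4],[[-0.0,-0.0,6.7],[-2.18,3.76,0.15],-0.4],[[-0.0,-0.0,6.6],[-1.72,3.99,0.16],-0.4],[[-0.0,-0.0,6.7],[-1.25,4.16,0.15],-0.4],[[-0.0,-0.0,6.6],[-0.76,4.27,0.16],-0.4]]
```

servo_tool:
  steps:
    - [[0, 0, 6.7], [-3.0, -3.15, 0.16], -0.4]
    - [[0, 0, 6.6], [-3.34, -2.8, 0.16], -0.4]
    - [[0, 0, 6.7], [-3.64, -2.37, 0.16], -0.4]
    - [[0, 0, 6.6], [-3.9, -1.93, 0.16], -0.4]
    - [[0, 0, 6.7], [-4.1, -1.47, 0.16], -0.4]
    - [[0, 0, 6.6], [-4.23, -1.0, 0.16], -0.4]
    - [[0, 0, 6.7], [-4.3, -0.5, 0.16], -0.4]
    - [[0, 0, 6.6], [-4.34, 0, 0.16], -0.4]
    - [[0, 0, 6.7], [-4.3, 0.5, 0.16], -0.4]
    - [[0, 0, 6.6], [-4.2, 1.0, 0.16], -0.4]

```text
time_s: 3.9
tcp_pos: [386.9, 262.3, 185.9]
tcp_rot: [180.0, -0.0, 97.3]
wrist_force: [1.2, 0.0, -0.2]
finger_gap: 60.1
gripper_force: 0.0
```

servo_tool:
  steps:
    - [[0, 0, 6.7], [-4.1, 1.5, 0.16], -0.4]
    - [[0, 0, 6.6], [-3.9, 1.95, 0.16], -0.4]
    - [[0, 0, 6.7], [-3.63, 2.4, 0.16], -0.4]
    - [[0, 0, 6.6], [-3.33, 2.8, 0.16], -0.4]
    - [[0, 0, 6.7], [-3.0, 3.15, 0.16], -0.4]
    - [[0, 0, 6.6], [-2.6, 3.5, 0.16], -0.4]
    - [[0, 0, 6.7], [-2.2, 3.75, 0.15], -0.4]
    - [[0, 0, 6.6], [-1.7, 4.0, 0.16], -0.4]
    - [[0, 0, 6.7], [-1.25, 4.15, 0.15], -0.4]
    - [[0, 0, 6.6], [-0.75, 4.25, 0.16], -0.4]

```text
time_s: 4.9
tcp_pos: [588.2, -123.5, 170.0]
tcp_rot: [180.0, -0.0, 30.7]
wrist_force: [-0.8, 0.3, 1.1]
finger_gap: 59.8
gripper_force: 0.0
```

```bash
python3 plan.py -0.4 588,-121,110,31,4 588,-121,50,31,6
```

```text
4.9 [ 588.2 -123.5  170. ] [ 1.7998e+02 -2.0000e-02  3.0740e+01] F [-0.8  0.3  1.1] gap 59.8
[[[0.0,-0.0,-0.1],[0.03,-0.06,1.5],-0.4],[[0.0,-0.0,-0.1],[0.02,-0.06,1.5],-0.4],[[0.0,-0.0,-0.0],[0.03,-0.05,1.5],-0.4],[[0.0,-0.0,-0.1],[0.02,-0.06,1.5],-0.4]]
[[[0.0,-0.0,0.0],[0.0,0.0,1.0],-0.4],[[0.0,-0.0,0.0],[0.0,0.0,1.0],-0.4],[[0.0,-0.0,0.0],[0.0,0.0,1.0],-0.4],[[0.0,-0.0,0.0],[0.0,0.0,1.0],-0.4],[[0.0,-0.0,0.0],[0.0,0.0,1.0],-0.4],[[0.0,-0.0,0.0],[0.0,0.0,1.0],-0.4]]
```

servo_tool:
  steps:
    - [[0, 0, -0.1], [0.03, -0.06, 3], -0.4]
    - [[0, 0, -0.1], [0.03, -0.06, 3], -0.4]
    - [[0, 0, 0], [0.03, -0.06, 2], -0.4]
    - [[0, 0, 0], [0, -0.05, 1.5], -0.4]
    - [[0, 0, 0], [0, 0, 1], -0.4]
    - [[0, 0, 0], [0, 0, 0.7], -0.4]
    - [[0, 0, 0], [0, 0, 0.5], -0.4]
    - [[0, 0, 0], [0, 0, 0], -0.4]

```text
time_s: 5.7
tcp_pos: [587.3, -119.1, 52.9]
tcp_rot: [180.0, -0.0, 31.2]
wrist_force: [-0.7, -0.1, 0.6]
finger_gap: 59.7
gripper_force: 0.0
```

```bash
python3 - <<'E'
from h import *
a=[]
for n,c in(('top',(285,160)),('side',(295,170))):
    p=capture(n);im=cv2.cvtColor(p['pixels'],cv2.COLOR_RGB2BGR)[c[1]:c[1]+75,c[0]:c[0]+65];a.append(cv2.resize(im,None,fx=6,fy=6,interpolation=cv2.INTER_CUBIC))
cv2.imwrite('pics/g1.png',np.hstack(a))
E
```

```text
(no output)
```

View pics/g1.png

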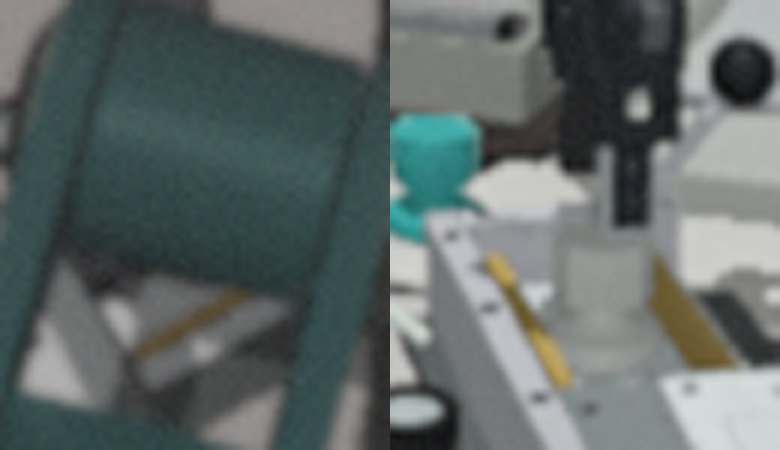

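```bash
python3 - <<'E'
from fit import *
f=np.load('fix.npy');s=capture('side')
u=np.array([-np.sin(f[2]),np.cos(f[2]),0]);v=np.array([np.cos(f[2]),np.sin(f[2]),0])
for z in(53,62,70,80):
    for d in(30,44):
        for e in(-11,11):
            q=proj(s,np.array([587.3,-119.1,z])+u*d+v*e);print(z,d,e,np.round((q-(295,170)+.5)*6+(390,0)))
for x in((588,-121,76),(588,-121,26),(588,-121,51)): print('weight',np.round((proj(s,x)-(295,170)+.5)*6+(390,0)))
E
```

```text
53 30 -11 [651. 317.]
53 30 11 [596. 322.]
53 44 -11 [661. 331.]
53 44 11 [605. 336.]
62 30 -11 [652. 295.]
62 30 11 [596. 300.]
62 44 -11 [662. 310.]
62 44 11 [606. 315.]
70 30 -11 [652. 276.]
70 30 11 [597. 281.]
70 44 -11 [662. 290.]
70 44 11 [606. 295.]
80 30 -11 [653. 252.]
80 30 11 [597. 257.]
80 44 -11 [663. 266.]
80 44 11 [607. 271.]
weight [605. 233.]
weight [602. 349.]
weight [604. 291.]
```

servo_tool:
  steps:
    - [[0, 0, 0], [0, 0, 0.15], 0]
    - [[0, 0, 0], [0, 0, 0], 1]
    - [[0, 0, 0], [0, 0, 0], 1]
    - [[0, 0, 0], [0, 0, 0], 1]
    - [[0, 0, 0], [0, 0, 0], 1]
    - [[0, 0, 0], [0, 0, 0], 1]
  grip_force: 40

```text
time_s: 6.45
tcp_pos: [587.2, -119.2, 51.4]
tcp_rot: [180.0, 0.0, 31.2]
wrist_force: [1.0, -0.5, -0.1]
finger_gap: -0.1
gripper_force: 0.0
```

```bash
python3 - <<'E'
from fit import *
p=capture('side');c=(285,130);im=cv2.cvtColor(p['pixels'],cv2.COLOR_RGB2BGR)[c[1]:c[1]+110,c[0]:c[0]+80]
im=cv2.resize(im,None,fx=5,fy=5,interpolation=cv2.INTER_CUBIC)
q=(proj(p,(587.2,-119.2,51.4))-c+.5)*5;cv2.circle(im,tuple(int(v) for v in q),3,(0,0,255),-1)
t=capture('top');c=(270,130);it=cv2.cvtColor(t['pixels'],cv2.COLOR_RGB2BGR)[c[1]:c[1]+110,c[0]:c[0]+80]
it=cv2.resize(it,None,fx=5,fy=5,interpolation=cv2.INTER_CUBIC)
q=(proj(t,(587.2,-119.2,51.4))-c+.5)*5;cv2.circle(it,tuple(int(v) for v in q),3,(0,0,255),-1)
cv2.imwrite('pics/g2.png',np.hstack([im,it]))
E
```

```text
(no output)
```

View pics/g2.png

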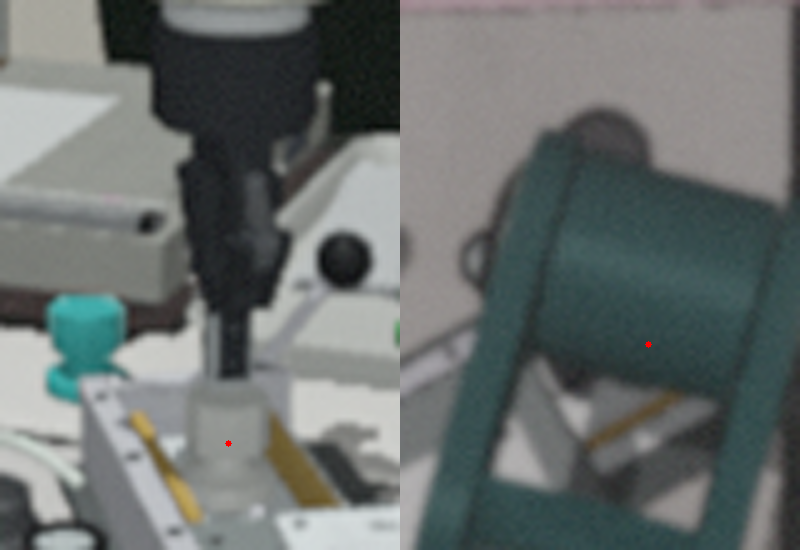

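servo_tool:
  steps:
    - [[0, 0, 0], [0, 0, 0.3], 1]
    - [[0, 0, 0], [0, 0, 0.2], 1]
    - [[0, 0, 0], [0, 0, 0], 1]

```text
time_s: 6.85
tcp_pos: [587.5, -119.2, 46.9]
tcp_rot: [180.0, -0.0, 31.2]
wrist_force: [-1.1, 0.3, 5.7]
finger_gap: 0.3
gripper_force: 2.8
```

servo_tool:
  steps:
    - [[0, 0, 0], [0, 0, -2], 1]
    - [[0, 0, 0], [0, 0, -3], 1]
    - [[0, 0, 0], [0, 0, -3], 1]
    - [[0, 0, 0], [0, 0, 0], 1]

```text
time_s: 7.25
tcp_pos: [588.8, -119.6, 130.8]
tcp_rot: [179.8, -0.2, 31.2]
wrist_force: [0.6, -0.8, 0.7]
finger_gap: 0.1
gripper_force: 0.0
```

```bash
python3 - <<'E'
from fit import *
st=manip.state();T=np.array(st['tcp_pos']);print(T,st['wrist_force'])
s=capture('side');b=cv2.cvtColor(cv2.imread('pics/s0.png'),cv2.COLOR_BGR2RGB)
d=cv2.GaussianBlur(np.abs(s['pixels'].astype(np.float32)-b).max(2),(0,0),.7)>25
q=proj(s,T);print('pred',q)
for r in range(int(q[1])-32,int(q[1])+12,2):
    c=np.where(d[r,300:360])[0];print(r,''.join('#' if x else '.' for x in d[r,300:360]))
t=capture('top');print('top pred',proj(t,T))
for n in('weight',):
    print([ (np.round(m['bbox']),round(m['conf'],2)) for m in nets.cut_out(n,s)[:4]])
E
```

```text
[ 588.8175498  -119.56106983  130.77194831] [ 0.58548336 -0.80536901  0.66285208]
pred [330.32989613 186.53502291]
154 ........................#################...................
156 .........................################...................
158 ..........................##############....................
160 ..........................##########........................
162 ............................#########.......................
164 ............................#########.......................
166 ..........................############......................
168 .............................######.........................
170 .............................######.........................
172 ...........................########.........................
174 ..........................##########........................
176 ............................................................
178 ............................................................
180 ............................................................
182 ............................................................
184 ............................................................
186 ............................................................
188 ...............................................#............
190 ..............................................#.............
192 ............................................##..............
194 ..........................................##................
196 .........................................##.................
top pred [319.62572481 195.19125902]
[(array([296., 191., 308., 211.]), 0.81), (array([366., 183., 376., 202.]), 0.74), (array([315., 292., 341., 331.]), 0.67), (array([321., 204., 343., 234.]), 0.6)]
```

servo_tool:
  steps:
    - [[0, 0, 0], [-0.1, 0.1, 2], -0.4]
    - [[0, 0, 0], [0, 0, 3], -0.4]
    - [[0, 0, 0], [0, 0, 2.5], -0.4]
    - [[0, 0, 0], [0, 0, 1.2], -0.4]
    - [[0, 0, 0], [0, 0, 0.9], -0.4]
    - [[0, 0, 0], [0, 0, 0.8], -0.4]
    - [[0, 0, 0], [0, 0, 0.3], -0.4]
    - [[0, 0, 0], [0, 0, 0], -0.4]

```text
time_s: 8.2
tcp_pos: [587.0, -120.5, 19.6]
tcp_rot: [180.0, -0.0, 31.2]
wrist_force: [1.1, -0.1, -0.4]
finger_gap: 59.9
gripper_force: 0.0
```

servo_tool:
  steps:
    - [[0, 0, 0], [0, 0, 0], 0]
    - [[0, 0, 0], [0, 0, 0], 0.5]
    - [[0, 0, 0], [0, 0, 0], 0.5]
    - [[0, 0, 0], [0, 0, 0], 0.5]
    - [[0, 0, 0], [0, 0, 0], 0.5]
  grip_force: 40

```text
time_s: 8.7
tcp_pos: [587.4, -120.5, 20.5]
tcp_rot: [180.0, -0.1, 31.2]
wrist_force: [-2.0, 1.8, 6.7]
finger_gap: 37.6
gripper_force: 40.6
```

servo_tool:
  steps:
    - [[0, 0, 0], [0, 0, -0.5], 0.5]
    - [[0, 0, 0], [0, 0, -1.5], 0.5]
    - [[0, 0, 0], [0, 0, -2], 0.5]
    - [[0, 0, 0], [0, 0, -2], 0.5]
    - [[0, 0, 0], [0, 0, 0], 0.5]
  grip_force: 60

```text
time_s: 9.2
tcp_pos: [588.3, -120.9, 83.2]
tcp_rot: [179.8, -0.2, 31.2]
wrist_force: [0.3, -0.4, -3.0]
finger_gap: 37.6
gripper_force: 60.9
```

```bash
python3 plan.py 0.5 390,-160,80,31,6 390,-160,0,31,4
```

```text
9.2 [ 588.3 -120.9   83.2] [179.8   -0.19  31.22] F [ 0.3 -0.4 -3. ] gap 37.6
[[[0.0,-0.0,0.0],[-3.16,-1.16,0.04],0.5],[[0.0,-0.0,0.0],[-3.16,-1.16,0.04],0.5],[[0.0,-0.0,0.1],[-3.17,-1.15,0.04],0.5],[[0.1,-0.1,0.0],[-3.17,-1.15,0.04],0.5],[[0.0,-0.0,0.1],[-3.17,-1.15,0.04],0.5],[[0.1,-0.1,0.0],[-3.16,-1.15,0.04],0.5]]
[[[-0.0,0.0,0.0],[-0.0,0.0,2.0],0.5],[[-0.0,0.0,0.0],[-0.0,0.0,2.0],0.5],[[-0.0,0.0,0.0],[-0.0,0.0,2.0],0.5],[[-0.0,0.0,0.0],[-0.0,0.0,2.0],0.5]]
```

servo_tool:
  steps:
    - [[0, 0, 0], [-2.0, -0.75, 0.04], 0.5]
    - [[0, 0, 0], [-3.2, -1.16, 0.04], 0.5]
    - [[0, 0, 0], [-3.6, -1.3, 0.04], 0.5]
    - [[0, 0, 0], [-3.6, -1.3, 0.04], 0.5]
    - [[0, 0, 0], [-3.2, -1.16, 0.04], 0.5]
    - [[0, 0, 0], [-2.2, -0.85, 0.04], 0.5]
    - [[0, 0, 0], [-1.2, -0.4, 1], 0.5]
    - [[0, 0, 0], [0, 0, 2.5], 0.5]
    - [[0, 0, 0], [0, 0, 2.5], 0.5]
    - [[0, 0, 0], [0, 0, 1], 0.5]

```text
time_s: 10.2
tcp_pos: [387.2, -159.3, 4.5]
tcp_rot: [-179.9, 0.1, 31.2]
wrist_force: [-0.9, 0.3, -3.7]
finger_gap: 37.0
gripper_force: 61.1
```

servo_tool:
  steps:
    - [[0, 0, 0], [0, 0, 0.6], 0.5]
    - [[0, 0, 0], [0, 0, 0.3], 0.5]
    - [[0, 0, 0], [0, 0, 0.2], 0.5]
    - [[0, 0, 0], [0, 0, 0.0], 0.5]

```text
time_s: 10.6
tcp_pos: [388.9, -159.9, -3.5]
tcp_rot: [180.0, -0.0, 31.2]
wrist_force: [-0.0, 0.7, -3.6]
finger_gap: 37.3
gripper_force: 61.1
```

servo_tool:
  steps:
    - [[0, 0, 0], [0, 0, 0.15], 0.5]
    - [[0, 0, 0], [0, 0, 0.15], 0.5]
    - [[0, 0, 0], [0, 0, 0.0], 0.5]

```text
time_s: 10.9
tcp_pos: [389.1, -160.0, -5.5]
tcp_rot: [180.0, -0.0, 31.2]
wrist_force: [-7.6, 4.0, 14.2]
finger_gap: 37.3
gripper_force: 63.1
```

servo_tool:
  steps:
    - [[0, 0, 0], [0, 0, -0.1], 0.1]
    - [[0, 0, 0], [0, 0, 0], -0.3]
    - [[0, 0, 0], [0, 0, 0], -0.3]
    - [[0, 0, 0], [0, 0, -1], -0.3]
    - [[0, 0, 0], [0, 0, -3], -0.3]
    - [[0, 0, 0], [0, 0, -3], -0.3]
    - [[0, 0, 0], [0, 0, -2], 0.1]

```text
time_s: 11.6
tcp_pos: [389.0, -160.1, 86.9]
tcp_rot: [179.9, -0.1, 31.2]
wrist_force: [-0.4, 0.5, -0.7]
finger_gap: 42.3
gripper_force: 0.0
```

```bash
python3 - <<'E'
from fit import *
f=np.load('fix.npy')
t=capture('top')
for n in('weight','plate'):
  for m in nets.cut_out(n,t)[:5]:print(n,m['bbox'],m['conf'])
s=capture('side')
r=nets.place_of('weight',s);print([(np.round(w(s,q['position'],0)),round(q['conf'],2)) for q in r])
E
python3 plan.py 0.1 409.8,-45,90,31,5 409.8,-45,18,31,4
```

```text
weight [206.2, 218.7, 223.8, 230.8] 0.75
weight [206.8, 248.6, 224.7, 266.4] 0.7
weight [363.3, 150.8, 383.5, 169.9] 0.63
plate [256.7, 215.3, 307.8, 258.9] 0.87
[(array([411., 175.,   0.]), 0.93), (array([ 389., -160.,    0.]), 0.82), (array([501., 192.,   0.]), 0.66), (array([ 712., -289.,    0.]), 0.62), (array([ 539., -434.,    0.]), 0.55), (array([ 641., -287.,    0.]), 0.52)]
11.85 [ 388.3 -159.7   83.6] [-1.7998e+02  1.0000e-02  3.1220e+01] F [-0.4  0.1 -0.3] gap 38.5
[[[-0.0,0.0,0.0],[1.56,-1.74,-0.13],0.1],[[-0.0,0.0,0.1],[1.56,-1.74,-0.13],0.1],[[-0.0,0.0,0.0],[1.55,-1.74,-0.13],0.1],[[-0.0,0.0,0.1],[1.55,-1.74,-0.13],0.1],[[-0.0,0.0,0.0],[1.55,-1.75,-0.12],0.1]]
[[[-0.0,0.0,0.0],[0.0,0.0,1.8],0.1],[[-0.0,0.0,0.0],[0.0,0.0,1.8],0.1],[[-0.0,0.0,0.0],[0.0,0.0,1.8],0.1],[[-0.0,0.0,0.0],[0.0,0.0,1.8],0.1]]
```

servo_tool:
  steps:
    - [[0, 0, 0], [1.56, -1.74, -0.1], 0.1]
    - [[0, 0, 0], [1.56, -1.74, -0.1], 0.1]
    - [[0, 0, 0], [1.55, -1.74, -0.1], 0.1]
    - [[0, 0, 0], [1.55, -1.74, -0.1], 0.1]
    - [[0, 0, 0], [1.55, -1.75, -0.1], 0.1]
    - [[0, 0, 0], [0, 0, 2], 0.1]
    - [[0, 0, 0], [0, 0, 2.5], 0.1]
    - [[0, 0, 0], [0, 0, 1.5], 0.1]
    - [[0, 0, 0], [0, 0, 0.9], 0.1]
    - [[0, 0, 0], [0, 0, 0.15], 0.1]

```text
time_s: 12.85
tcp_pos: [409.3, -45.1, 17.5]
tcp_rot: [-179.9, 0.1, 31.2]
wrist_force: [0.7, 0.9, 0.6]
finger_gap: 38.8
gripper_force: 0.0
```

servo_tool:
  steps:
    - [[0, 0, 0], [0.6, 0, 0], 0.1]
    - [[0, 0, 0], [0.6, 0, 0], 0.1]
    - [[0, 0, 0], [0.6, 0, 0], 0.1]
    - [[0, 0, 0], [0.5, 0, 0], 0.1]
    - [[0, 0, 0], [0.5, 0, 0], 0.1]

```text
time_s: 13.35
tcp_pos: [434.3, -30.6, 19.0]
tcp_rot: [180.0, 0.0, 31.2]
wrist_force: [-5.0, -3.9, 4.8]
finger_gap: 38.4
gripper_force: 3.0
```

```bash
cat > fx.py <<'E'
from fit import *
f=np.load('fix.npy');R=np.array([[np.cos(f[2]),-np.sin(f[2])],[np.sin(f[2]),np.cos(f[2])]])
st=manip.state();T=np.array(st['tcp_pos']);W=np.array(st['wrist_force'])
print('t',round(st['time_s'],2),'tcp fix',np.round(R.T@(T[:2]-f[:2]),1),'z',T[2].round(1),'yaw',round(st['tcp_rot'][2],2),'F fix',np.round(R.T@W[:2],1),W[2].round(1),'gap',round(st['finger_gap'],1))
E
python3 fx.py
```

```text
t 13.35 tcp fix [-83.6 113.7] z 19.0 yaw 31.23 F fix [-6.3 -0.7] 4.8 gap 38.4
```

```bash
cat > look.py <<'E'
from fx import *
def plate(z):
    s=capture('side');m=nets.cut_out('plate',s)
    if not m: print('no plate');return
    M=(m[0]['mask']).astype(np.uint8);c=max(cv2.findContours(M,0,2)[0],key=cv2.contourArea)
    print('bbox',np.round(m[0]['bbox']),m[0]['conf'])
    h=nets.place_of('plate',s)
    for q in h[:2]: print('plate side org fix',np.round(R.T@(w(s,q['position'],z)[:2]-f[:2]),1),round(q['conf'],2))
    t=capture('top')
    for q in nets.place_of('plate',t)[:1]: print('top',np.round(R.T@(w(t,q['position'],z)[:2]-f[:2]),1),round(q['conf'],2))
    return s,t
if __name__=='__main__':
    s,t=plate(44.5)
    im=cv2.cvtColor(s['pixels'],cv2.COLOR_RGB2BGR)[170:290,290:430];cv2.imwrite('pics/l_%d.png'%s['shot'],cv2.resize(im,None,fx=5,fy=5,interpolation=cv2.INTER_CUBIC));print(s['shot'])
E
python3 look.py; ls pics
```

```text
t 13.35 tcp fix [-83.6 113.7] z 19.0 yaw 31.23 F fix [-6.3 -0.7] 4.8 gap 38.4
bbox [336. 230. 396. 269.] 0.96
plate side org fix [-32.2 111.9] 0.81
top [-28.5 118.3] 0.73
18
g1.png
g2.png
l_18.png
ov2_s.png
ov2_t.png
ov_s.png
ov_t.png
s0.png
s0c.png
t0.png
t0c.png
```

servo_tool:
  steps:
    - [[0, 0, 0], [0.5, 0, -0.1], 0.1]
    - [[0, 0, 0], [0.5, 0, -0.1], 0.1]
    - [[0, 0, 0], [0.5, 0, 0], 0.1]
    - [[0, 0, 0], [0.4, 0, 0], 0.1]
    - [[0, 0, 0], [0, 0, 0], 0.1]

```text
time_s: 14.1
tcp_pos: [450.6, -20.4, 20.6]
tcp_rot: [180.0, -0.0, 31.2]
wrist_force: [-0.2, -0.1, 0.9]
finger_gap: 38.5
gripper_force: 0.5
```

```bash
python3 look.py
```

```text
t 14.1 tcp fix [-64.4 114. ] z 20.6 yaw 31.25 F fix [-0.2  0. ] 0.9 gap 38.5
bbox [326. 230. 386. 269.] 0.59
plate side org fix [ -9.4 112.9] 0.76
top [-11.4 128.7] 0.68
20
```

servo_tool:
  steps:
    - [[0, 0, 0], [0.4, 0, 0], 0.1]
    - [[0, 0, 0], [0.3, 0, 0], 0.1]
    - [[0, 0, 0], [0.2, 0, 0], 0.1]
    - [[0, 0, 0], [0, 0, 0], 0.1]

```text
time_s: 14.75
tcp_pos: [457.3, -16.2, 20.2]
tcp_rot: [-180.0, 0.1, 31.2]
wrist_force: [-7.8, -5.8, 3.1]
finger_gap: 38.4
gripper_force: 4.6
```

servo_tool:
  steps:
    - [[0, 0, 0], [0.15, 0, 0], 0.1]
    - [[0, 0, 0], [0.1, 0, 0], 0.1]
    - [[0, 0, 0], [0, 0, 0], 0.1]

```text
time_s: 15.05
tcp_pos: [457.6, -16.0, 20.0]
tcp_rot: [-180.0, 0.4, 31.2]
wrist_force: [-26.2, -15.6, 13.0]
finger_gap: 38.1
gripper_force: 15.1
```

```bash
python3 fx.py
```

```text
t 15.05 tcp fix [-56.1 114.2] z 20.0 yaw 31.22 F fix [-30.5   0.1] 13.0 gap 38.1
```

servo_tool:
  steps:
    - [[0, 0, 0], [-1, 0, 0], 0.1]
    - [[0, 0, 0], [-2, 0, 0], 0.1]
    - [[0, 0, 0], [0, 0, -3], 0.1]
    - [[0, 0, 0], [0, 0, -3], 0.1]
    - [[0, 0, 0], [0, 0, 0], 0.1]

```text
time_s: 15.55
tcp_pos: [436.2, -30.4, 84.5]
tcp_rot: [179.8, -0.3, 31.2]
wrist_force: [0.3, -0.7, 0.3]
finger_gap: 38.5
gripper_force: 0.0
```

```bash
cat >> plan.py <<'E'
E
python3 - <<'E'
import subprocess
from fx import *
a=F(f,(-3,205,80));b=F(f,(-3,205,20))
print(subprocess.run(['python3','plan.py','0.1',f'{a[0]},{a[1]},80,121,12',f'{a[0]},{a[1]},20,121,3'],capture_output=True,text=True).stdout)
E
```

```text
t 15.55 tcp fix [-81.9 112.9] z 84.5 yaw 31.22 F fix [-0.1 -0.8] 0.3 gap 38.5
15.55 [436.2 -30.4  84.5] [179.79  -0.3   31.22] F [ 0.3 -0.7  0.3] gap 38.5
[[[0.0,-0.0,-7.5],[0.66,-0.77,0.04],0.1],[[0.0,-0.0,-7.5],[0.75,-0.67,0.04],0.1],[[0.0,-0.0,-7.5],[0.84,-0.57,0.04],0.1],[[0.0,0.0,-7.5],[0.9,-0.45,0.04],0.1],[[0.0,0.0,-7.5],[0.95,-0.33,0.04],0.1],[[0.1,0.0,-7.5],[0.99,-0.21,0.04],0.1],[[0.0,0.0,-7.5],[1.01,-0.07,0.04],0.1],[[0.1,0.0,-7.5],[1.01,0.06,0.04],0.1],[[0.0,0.0,-7.4],[0.99,0.19,0.04],0.1],[[0.1,0.0,-7.5],[0.96,0.32,0.03],0.1]]
[[[0.0,0.0,-7.4],[0.91,0.44,0.04],0.1],[[0.1,0.0,-7.5],[0.86,0.55,0.03],0.1]]
[[[-0.0,0.0,0.0],[0.0,0.0,2.0],0.1],[[-0.0,0.0,0.0],[0.0,0.0,2.0],0.1],[[-0.0,0.0,0.0],[0.0,0.0,2.0],0.1]]
```

servo_tool:
  steps:
    - [[0, 0, -7.5], [0.66, -0.77, 0], 0.1]
    - [[0, 0, -7.5], [0.75, -0.67, 0], 0.1]
    - [[0, 0, -7.5], [0.84, -0.57, 0], 0.1]
    - [[0, 0, -7.5], [0.9, -0.45, 0], 0.1]
    - [[0, 0, -7.5], [0.95, -0.33, 0], 0.1]
    - [[0, 0, -7.5], [1.0, -0.2, 0], 0.1]
    - [[0, 0, -7.5], [1.0, -0.07, 0], 0.1]
    - [[0, 0, -7.5], [1.0, 0.06, 0], 0.1]
    - [[0, 0, -7.5], [1.0, 0.2, 0], 0.1]
    - [[0, 0, -7.5], [0.96, 0.32, 0], 0.1]

```text
time_s: 16.55
tcp_pos: [451.3, 69.9, 80.0]
tcp_rot: [180.0, -0.0, 106.5]
wrist_force: [-0.5, 0.1, 0.6]
finger_gap: 38.3
gripper_force: 0.0
```

servo_tool:
  steps:
    - [[0, 0, -7.4], [0.9, 0.44, 0], 0.1]
    - [[0, 0, -7.4], [0.86, 0.55, 0], 0.1]
    - [[0, 0, 0], [0, 0, 0], 0.1]

```text
time_s: 16.85
tcp_pos: [454.6, 90.1, 80.0]
tcp_rot: [180.0, -0.0, 121.2]
wrist_force: [0.2, 0.7, 0.6]
finger_gap: 38.2
gripper_force: 0.0
```

```bash
python3 look.py; python3 - <<'E'
import subprocess
from fx import *
a=F(f,(-3,205,80))
print(subprocess.run(['python3','plan.py','0.1',f'{a[0]},{a[1]},20,121,4'],capture_output=True,text=True).stdout)
E
```

```text
t 16.85 tcp fix [ -4.  206.7] z 80.0 yaw 121.22 F fix [0.5 0.5] 0.6 gap 38.2
bbox [324. 231. 383. 267.] 0.69
plate side org fix [  3.8 123.8] 0.73
plate side org fix [ 5.6 23.2] 0.34
top [ -0.9 114.2] 0.57
22
t 17.1 tcp fix [ -4.7 205.7] z 80.4 yaw 120.87 F fix [0.5 0.4] -0.0 gap 38.3
17.1 [454.5  88.9  80.4] [180.     0.   120.87] F [ 0.2  0.6 -0. ] gap 38.3
[[[0.0,0.0,-0.0],[-0.02,0.04,1.51],0.1],[[0.0,0.0,-0.0],[-0.02,0.04,1.51],0.1],[[0.0,0.0,-0.1],[-0.01,0.05,1.51],0.1],[[0.0,0.0,-0.0],[-0.02,0.04,1.51],0.1]]
```

servo_tool:
  steps:
    - [[0, 0, 0], [0, 0, 2], 0.1]
    - [[0, 0, 0], [0, 0, 2.4], 0.1]
    - [[0, 0, 0], [0, 0, 1.2], 0.1]
    - [[0, 0, 0], [0, 0, 0.5], 0.1]
    - [[0, 0, 0], [-0.5, 0, 0], 0.1]
    - [[0, 0, 0], [-0.7, 0, 0], 0.1]
    - [[0, 0, 0], [-0.7, 0, 0], 0.1]
    - [[0, 0, 0], [-0.7, 0, 0], 0.1]
    - [[0, 0, 0], [0, 0, 0], 0.1]

```text
time_s: 18.0
tcp_pos: [468.7, 66.1, 20.1]
tcp_rot: [180.0, 0.0, 121.0]
wrist_force: [-0.2, -0.2, 1.2]
finger_gap: 38.5
gripper_force: 0.0
```

```bash
python3 look.py
```

```text
t 18.0 tcp fix [ -4.3 178.9] z 20.1 yaw 120.97 F fix [-0.3 -0.1] 1.2 gap 38.5
bbox [322. 230. 371. 264.] 0.86
plate side org fix [-2.9 95.1] 0.92
top [ -1.7 101.7] 0.64
24
```

servo_tool:
  steps:
    - [[0, 0, 0], [-0.7, 0, 0], 0.1]
    - [[0, 0, 0], [-0.8, 0, 0], 0.1]
    - [[0, 0, 0], [-0.8, 0, 0], 0.1]
    - [[0, 0, 0], [-0.8, 0, 0], 0.1]
    - [[0, 0, 0], [-0.8, 0, 0], 0.1]
    - [[0, 0, 0], [-0.8, 0, 0], 0.1]
    - [[0, 0, 0], [-0.8, 0, 0], 0.1]
    - [[0, 0, 0], [-0.8, 0, 0], 0.1]
    - [[0, 0, 0], [-0.7, 0, 0], 0.1]
    - [[0, 0, 0], [0, 0, 0], 0.1]

```text
time_s: 19.25
tcp_pos: [504.5, 6.0, 19.5]
tcp_rot: [-180.0, 0.0, 121.0]
wrist_force: [-0.1, 0.8, -0.8]
finger_gap: 38.6
gripper_force: 0.0
```

```bash
python3 look.py
```

```text
t 19.25 tcp fix [ -4.5 108.9] z 19.5 yaw 120.99 F fix [0.3 0.7] -0.8 gap 38.6
bbox [314. 217. 370. 248.] 0.55
plate side org fix [-6.3 13.9] 0.74
top [ 2.9 28.9] 0.6
26
```

servo_tool:
  steps:
    - [[0, 0, 0], [-0.7, 0, 0], 0.1]
    - [[0, 0, 0], [-0.8, 0, 0], 0.1]
    - [[0, 0, 0], [-0.8, 0, 0], 0.1]
    - [[0, 0, 0], [-0.8, 0, 0], 0.1]
    - [[0, 0, 0], [-0.8, 0, 0], 0.1]
    - [[0, 0, 0], [-0.8, 0, 0], 0.1]
    - [[0, 0, 0], [-0.8, 0, 0], 0.1]
    - [[0, 0, 0], [-0.8, 0, 0], 0.1]
    - [[0, 0, 0], [-0.6, 0, 0], 0.1]
    - [[0, 0, 0], [-0.3, 0, 0], 0.1]

```text
time_s: 20.5
tcp_pos: [541.4, -55.3, 19.4]
tcp_rot: [-180.0, -0.0, 121.0]
wrist_force: [-2.2, 3.6, 1.5]
finger_gap: 38.3
gripper_force: 2.3
```

servo_tool:
  steps:
    - [[0, 0, 0], [-0.2, 0, 0], 0.1]
    - [[0, 0, 0], [-0.1, 0, 0], 0.1]
    - [[0, 0, 0], [0, 0, 0], 0.1]

```text
time_s: 20.8
tcp_pos: [542.6, -57.4, 19.4]
tcp_rot: [-180.0, 0.0, 121.0]
wrist_force: [-2.2, 0.9, 0.2]
finger_gap: 38.6
gripper_force: 0.9
```

```bash
python3 look.py
```

```text
t 20.8 tcp fix [-4.5 34.9] z 19.4 yaw 121.03 F fix [-1.4  1.9] 0.2 gap 38.6
bbox [306. 206. 359. 234.] 0.68
plate side org fix [  1.5 -34.4] 0.71
top [ -1.6 -38.9] 0.74
28
```

servo_tool:
  steps:
    - [[0, 0, 0], [-0.2, 0, 0], 0.1]
    - [[0, 0, 0], [-0.2, 0, 0], 0.1]
    - [[0, 0, 0], [-0.1, 0, 0], 0.1]
    - [[0, 0, 0], [0, 0, 0], 0.1]

```text
time_s: 21.45
tcp_pos: [544.7, -60.6, 19.4]
tcp_rot: [-180.0, -0.2, 121.0]
wrist_force: [-8.9, 11.9, 4.5]
finger_gap: 38.7
gripper_force: 7.0
```

servo_tool:
  steps:
    - [[0, 0, 0], [-0.15, 0, 0], 0.1]
    - [[0, 0, 0], [0, 0, 0], 0.1]

```text
time_s: 21.65
tcp_pos: [544.8, -60.8, 19.3]
tcp_rot: [-180.0, -0.3, 121.0]
wrist_force: [-14.6, 21.0, 10.0]
finger_gap: 38.5
gripper_force: 12.3
```

```bash
python3 fx.py
```

```text
t 21.65 tcp fix [-4.4 30.8] z 19.3 yaw 121.04 F fix [-1.7 25.5] 10.0 gap 38.5
```

servo_tool:
  steps:
    - [[0, 0, 0], [1.5, 0, 0], 0.1]
    - [[0, 0, 0], [0, 0, -2.5], 0.1]
    - [[0, 0, 0], [0, 0, -3.5], 0.1]
    - [[0, 0, 0], [0, 0, 0], 0.1]

```text
time_s: 22.05
tcp_pos: [540.5, -50.4, 84.4]
tcp_rot: [179.7, 0.3, 121.0]
wrist_force: [1.7, 0.6, 0.7]
finger_gap: 38.2
gripper_force: 0.0
```

```bash
python3 - <<'E'
import subprocess
from fx import *
a=F(f,(-85,-48,80))
print(subprocess.run(['python3','plan.py','0.1',f'{a[0]},{a[1]},80,31.1,12'],capture_output=True,text=True).stdout)
E
```

```text
t 22.05 tcp fix [-2.8 42.1] z 84.4 yaw 121.03 F fix [ 1.7 -0.4] 0.7 gap 38.2
22.05 [540.5 -50.4  84.4] [179.71   0.28 121.03] F [1.7 0.6 0.7] gap 38.2
[[[0.0,-0.0,7.5],[-0.75,-0.69,0.04],0.1],[[0.0,-0.0,7.5],[-0.83,-0.58,0.04],0.1],[[0.0,-0.0,7.5],[-0.9,-0.47,0.04],0.1],[[0.0,-0.0,7.5],[-0.96,-0.35,0.04],0.1],[[0.1,-0.0,7.5],[-0.99,-0.22,0.03],0.1],[[0.0,-0.0,7.5],[-1.01,-0.09,0.04],0.1],[[0.0,-0.0,7.5],[-1.02,0.05,0.04],0.1],[[0.1,-0.0,7.5],[-1.0,0.18,0.03],0.1],[[0.0,-0.0,7.5],[-0.97,0.31,0.03],0.1],[[0.1,-0.0,7.5],[-0.92,0.43,0.04],0.1]]
[[[0.0,-0.1,7.5],[-0.85,0.55,0.03],0.1],[[0.1,-0.0,7.4],[-0.78,0.65,0.04],0.1]]
```

servo_tool:
  steps:
    - [[0, 0, 7.5], [-0.75, -0.69, 0], 0.1]
    - [[0, 0, 7.5], [-0.83, -0.58, 0], 0.1]
    - [[0, 0, 7.5], [-0.9, -0.47, 0], 0.1]
    - [[0, 0, 7.5], [-0.96, -0.35, 0], 0.1]
    - [[0, 0, 7.5], [-1.0, -0.22, 0], 0.1]
    - [[0, 0, 7.5], [-1.0, -0.09, 0], 0.1]
    - [[0, 0, 7.5], [-1.0, 0.05, 0], 0.1]
    - [[0, 0, 7.5], [-1.0, 0.18, 0], 0.1]
    - [[0, 0, 7.5], [-0.97, 0.31, 0], 0.1]
    - [[0, 0, 7.5], [-0.92, 0.43, 0], 0.1]

```text
time_s: 23.05
tcp_pos: [518.2, -150.1, 79.3]
tcp_rot: [180.0, 0.0, 45.7]
wrist_force: [-0.9, -0.0, -0.2]
finger_gap: 38.3
gripper_force: 0.0
```

servo_tool:
  steps:
    - [[0, 0, 7.5], [-0.85, 0.55, 0], 0.1]
    - [[0, 0, 7.4], [-0.78, 0.65, 0], 0.1]
    - [[0, 0, 0], [0, 0, 2], 0.1]
    - [[0, 0, 0], [0, 0, 2.5], 0.1]
    - [[0, 0, 0], [0, 0, 1.4], 0.1]
    - [[0, 0, 0], [0, 0, 0], 0.1]

```text
time_s: 23.65
tcp_pos: [513.2, -169.0, 18.5]
tcp_rot: [-179.9, 0.1, 31.1]
wrist_force: [-0.8, 0.6, 0.1]
finger_gap: 38.6
gripper_force: 0.0
```

```bash
python3 fx.py
```

```text
t 23.65 tcp fix [-87.3 -45.6] z 18.5 yaw 31.13 F fix [-0.4  0.9] 0.1 gap 38.6
```

servo_tool:
  steps:
    - [[0, 0, 0], [0.8, 0, 0], 0.1]
    - [[0, 0, 0], [0.8, 0, 0], 0.1]
    - [[0, 0, 0], [0.8, 0, 0], 0.1]
    - [[0, 0, 0], [0.4, 0, 0], 0.1]
    - [[0, 0, 0], [0.2, 0, 0], 0.1]
    - [[0, 0, 0], [0.1, 0, 0], 0.1]
    - [[0, 0, 0], [0.1, 0, 0], 0.1]
    - [[0, 0, 0], [0, 0, 0], 0.1]

```text
time_s: 24.45
tcp_pos: [541.3, -153.1, 20.6]
tcp_rot: [-180.0, 0.0, 31.1]
wrist_force: [-3.6, -2.8, 3.2]
finger_gap: 38.2
gripper_force: 2.4
```

```bash
python3 fx.py
```

```text
t 24.45 tcp fix [-54.9 -46.4] z 20.6 yaw 31.12 F fix [-4.5 -0.6] 3.2 gap 38.2
```

servo_tool:
  steps:
    - [[0, 0, 0], [0.15, 0, 0], 0.1]
    - [[0, 0, 0], [0.1, 0, 0], 0.1]
    - [[0, 0, 0], [0, 0, 0], 0.1]

```text
time_s: 24.75
tcp_pos: [541.8, -152.8, 20.3]
tcp_rot: [-180.0, 0.3, 31.1]
wrist_force: [-19.2, -10.1, 8.6]
finger_gap: 38.1
gripper_force: 10.7
```

```bash
python3 look.py
```

```text
t 24.75 tcp fix [-54.4 -46.4] z 20.3 yaw 31.1 F fix [-21.7   1.2] 8.6 gap 38.1
bbox [309. 205. 358. 232.] 0.67
plate side org fix [ -4.2 -52.5] 0.91
30
```

servo_tool:
  steps:
    - [[0, 0, 0], [-1, 0, 0], 0.1]
    - [[0, 0, 0], [-2.5, 0, 0], 1]
    - [[0, 0, 0], [-3.3, 0, -2], 1]
    - [[0, 0, 0], [0, 0, -2.4], 1]
    - [[0, 0, 0], [0, 3, 0], 1]
    - [[0, 0, 0], [0, 4, 0], 1]
    - [[0, 0, 0], [0, 2.8, 0], 1]
    - [[0, 0, 0], [0, 0, 0], 1]
  grip_force: 40

```text
time_s: 25.8
tcp_pos: [537.1, -272.9, 64.2]
tcp_rot: [180.0, -0.0, 31.0]
wrist_force: [-0.7, 0.9, -0.2]
finger_gap: -0.2
gripper_force: 0.0
```

```bash
python3 look.py; python3 - <<'E'
from fx import *
s=capture('side')
for q in nets.place_of('lever_ball',s)[:2]: print('ball',np.round(R.T@(w(s,q['position'],100.6)[:2]-f[:2]),1),q['conf'])
E
```

```text
t 25.8 tcp fix [-120.3 -147. ] z 64.2 yaw 31.03 F fix [-0.2  1.1] -0.2 gap -0.2
bbox [310. 204. 358. 233.] 0.98
plate side org fix [ -2.5 -45. ] 0.85
plate side org fix [   0.  -124.6] 0.58
top [  5.4 -42.5] 0.6
32
t 26.05 tcp fix [-119.8 -143.8] z 64.6 yaw 31.15 F fix [-0.5 -0.2] -0.3 gap 0.1
ball [ -86.5 -147.9] 0.75
```

servo_tool:
  steps:
    - [[0, 0, 0], [0.8, 0, 0], 1]
    - [[0, 0, 0], [1, 0, 0], 1]
    - [[0, 0, 0], [1, 0, 0], 1]
    - [[0, 0, 0], [1, 0, 0], 1]
    - [[0, 0, 0], [1, 0, 0], 1]
    - [[0, 0, 0], [1, 0, 0], 1]
    - [[0, 0, 0], [1, 0, 0], 1]
    - [[0, 0, 0], [1, 0, 0], 1]
    - [[0, 0, 0], [1, 0, 0], 1]
    - [[0, 0, 0], [1, 0, 0], 1]

```text
time_s: 27.15
tcp_pos: [620.6, -219.3, 64.0]
tcp_rot: [-180.0, 0.0, 31.1]
wrist_force: [-2.4, -1.3, -3.3]
finger_gap: 0.1
gripper_force: 1.5
```

```bash
python3 fx.py; python3 - <<'E'
from fx import *
s=capture('side')
for q in nets.place_of('lever_ball',s)[:2]: print('ball',np.round(q['position']),[np.round(R.T@(w(s,q['position'],z)[:2]-f[:2]),1) for z in(120,)],q['conf'])
E
```

```text
t 27.15 tcp fix [ -21.1 -144. ] z 64.0 yaw 31.13 F fix [-2.7  0.1] -3.3 gap 0.1
t 27.15 tcp fix [ -21.1 -144. ] z 64.0 yaw 31.13 F fix [-2.7  0.1] -3.3 gap 0.1
ball [323. 181.] [array([   2.3, -119.1])] 0.47
```

Lever is moving with the finger. Continue to its end.

servo_tool:
  steps:
    - [[0, 0, 0], [1, 0, 0], 1]
    - [[0, 0, 0], [1, 0, 0], 1]
    - [[0, 0, 0], [0.8, 0, 0], 1]
    - [[0, 0, 0], [0.5, 0, 0], 1]
    - [[0, 0, 0], [0, 0, 0], 1]

```text
time_s: 27.75
tcp_pos: [648.8, -202.4, 64.2]
tcp_rot: [-180.0, 0.0, 31.1]
wrist_force: [-1.3, 0.2, -1.6]
finger_gap: 0.0
gripper_force: 0.3
```

```bash
python3 fx.py
```

```text
t 27.75 tcp fix [  11.8 -144.1] z 64.2 yaw 31.15 F fix [-1.   0.9] -1.6 gap 0.0
```

servo_tool:
  steps:
    - [[0, 0, 0], [0.3, 0, 0], 1]
    - [[0, 0, 0], [0.3, 0, 0], 1]
    - [[0, 0, 0], [0.2, 0, 0], 1]
    - [[0, 0, 0], [0, 0, 0], 1]

```text
time_s: 28.15
tcp_pos: [650.0, -201.8, 64.0]
tcp_rot: [-179.8, 0.7, 31.0]
wrist_force: [-49.8, -20.9, 11.1]
finger_gap: 0.2
gripper_force: 26.5
```

```bash
python3 fx.py
```

```text
t 28.15 tcp fix [  13.1 -144.2] z 64.0 yaw 31.02 F fix [-53.5   7.8] 11.1 gap 0.2
```

servo_tool:
  steps:
    - [[0, 0, 0], [-0.8, 0, 0], 1]
    - [[0, 0, 0], [-3, 0, 0], 1]
    - [[0, 0, 0], [-4, 0, -2], 1]
    - [[0, 0, 0], [-4, 0, -3], 0.3]
    - [[0, 0, 0], [-4.5, 0, 0], -0.3]
    - [[0, 0, 0], [-4.5, 0, 0], -0.3]
    - [[0, 0, 0], [0, 0, 0], -0.3]

```text
time_s: 28.85
tcp_pos: [474.5, -308.4, 115.7]
tcp_rot: [179.9, -0.0, 30.9]
wrist_force: [1.0, 1.0, 0.1]
finger_gap: 55.0
gripper_force: 0.0
```

```bash
python3 - <<'E'
from fx import *
s=capture('side');t=capture('top')
a=[]
for p,c,x in((s,(295,165),[(45,-110,36),(45,19.5,36),(-45,19.5,36),(-45,-110,36)]),(t,(285,160),[(45,-110,36),(45,19.5,36),(-45,19.5,36),(-45,-110,36)])):
    im=cv2.cvtColor(p['pixels'],cv2.COLOR_RGB2BGR)[c[1]:c[1]+90,c[0]:c[0]+66];im=cv2.resize(im,None,fx=6,fy=6,interpolation=cv2.INTER_CUBIC)
    for q in x: cv2.circle(im,tuple(int(v) for v in (proj(p,F(f,q))-c+.5)*6),2,(0,0,255),-1)
    a.append(im)
cv2.imwrite('pics/l2.png',np.hstack(a))
for z in(26,):
  print('side',[(np.round(R.T@(w(s,q['position'],z)[:2]-f[:2]),1),round(q['conf'],2)) for q in nets.place_of('plate',s)[:2]])
  print('top',[(np.round(R.T@(w(t,q['position'],z)[:2]-f[:2]),1),round(q['conf'],2)) for q in nets.place_of('plate',t)[:2]])
E
python3 plan.py -0.3 389,-160,80,31,5
```

```text
t 28.85 tcp fix [-192.2 -145.1] z 115.7 yaw 30.95 F fix [1.4 0.4] 0.1 gap 55.0
side [(array([ -0.1, -47.5]), 0.76)]
top [(array([  0.1, -45.2]), 0.78), (array([  46.3, -144.3]), 0.72)]
29.05 [ 478.  -306.   114.9] [ 1.7996e+02 -5.0000e-02  3.1140e+01] F [0.1 0.1 1.1] gap 55.7
[[[0.0,-0.0,0.0],[-0.01,-3.42,0.7],-0.3],[[0.0,-0.0,0.0],[-0.02,-3.42,0.69],-0.3],[[0.0,-0.0,0.0],[-0.01,-3.42,0.7],-0.3],[[0.0,-0.0,0.1],[-0.02,-3.42,0.69],-0.3],[[0.0,-0.0,0.0],[-0.02,-3.42,0.7],-0.3]]
```

View pics/l2.png

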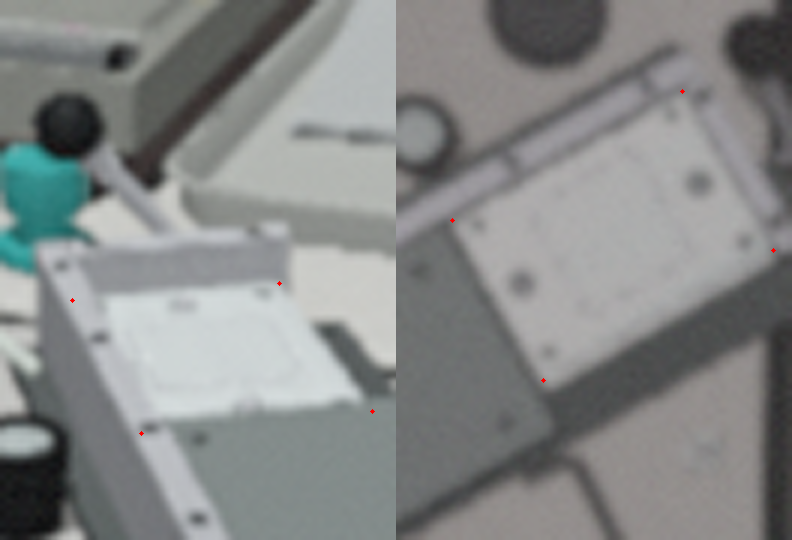

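servo_tool:
  steps:
    - [[0, 0, 0], [0, -2.4, 0.7], -0.4]
    - [[0, 0, 0], [0, -3.4, 0.7], -0.4]
    - [[0, 0, 0], [0, -4, 0.7], -0.4]
    - [[0, 0, 0], [0, -4, 0.7], -0.4]
    - [[0, 0, 0], [0, -3.3, 0.7], -0.4]
    - [[0, 0, 0], [0, 0, 0], -0.4]

```text
time_s: 29.65
tcp_pos: [388.0, -156.8, 78.8]
tcp_rot: [-180.0, -0.0, 31.3]
wrist_force: [0.2, 0.2, -0.0]
finger_gap: 59.7
gripper_force: 0.0
```

```bash
python3 plan.py -0.4 389,-160,-4.5,31,5
```

```text
29.65 [ 388.  -156.8   78.8] [-1.7995e+02 -1.0000e-02  3.1310e+01] F [ 0.2  0.2 -0. ] gap 59.7
[[[-0.0,-0.0,0.1],[-0.02,0.07,1.67],-0.4],[[-0.0,-0.0,0.1],[-0.01,0.07,1.67],-0.4],[[-0.0,-0.0,0.0],[-0.02,0.06,1.66],-0.4],[[-0.0,-0.0,0.1],[-0.01,0.07,1.67],-0.4],[[-0.0,-0.0,0.0],[-0.02,0.06,1.66],-0.4]]
```

servo_tool:
  steps:
    - [[0, 0, 0], [0, 0.1, 1.5], -0.4]
    - [[0, 0, 0], [0, 0.1, 2.5], -0.4]
    - [[0, 0, 0], [0, 0.1, 2.2], -0.4]
    - [[0, 0, 0], [0, 0, 1.2], -0.4]
    - [[0, 0, 0], [0, 0, 0.8], -0.4]
    - [[0, 0, 0], [0, 0, 0], -0.4]
    - [[0, 0, 0], [0, 0, 0], 0.1]
    - [[0, 0, 0], [0, 0, 0], 0.5]
    - [[0, 0, 0], [0, 0, 0], 0.5]
    - [[0, 0, 0], [0, 0, 0], 0.5]
  grip_force: 40

```text
time_s: 30.65
tcp_pos: [390.9, -162.6, -1.4]
tcp_rot: [179.9, -0.1, 31.1]
wrist_force: [-2.3, 3.1, 7.0]
finger_gap: 37.4
gripper_force: 40.6
```

servo_tool:
  steps:
    - [[0, 0, 0], [0, 0, 0], 0.5]
    - [[0, 0, 0], [0, 0, -0.5], 0.5]
    - [[0, 0, 0], [0, 0, -2], 0.5]
    - [[0, 0, 0], [0, 0, -3], 0.5]
    - [[0, 0, 0], [0, 0, -3], 0.5]
    - [[0, 0, 0], [0, 0, 0], 0.5]
  grip_force: 60

```text
time_s: 31.25
tcp_pos: [391.8, -163.3, 86.7]
tcp_rot: [179.7, -0.2, 31.1]
wrist_force: [0.7, -0.5, -5.2]
finger_gap: 36.6
gripper_force: 61.1
```

```bash
python3 - <<'E'
import subprocess
from fx import *
a=F(f,(0,-45.5,80));print(a)
print(subprocess.run(['python3','plan.py','0.5',f'{a[0]},{a[1]},90,31,7'],capture_output=True,text=True).stdout)
E
```

```text
t 31.25 tcp fix [-188.3   21.9] z 86.7 yaw 31.12 F fix [ 0.4 -0.8] -5.2 gap 36.6
[ 587.93423241 -124.00111218   80.        ]
31.25 [ 391.8 -163.3   86.7] [179.71  -0.18  31.12] F [ 0.7 -0.5 -5.2] gap 36.6
[[[0.0,-0.0,0.0],[2.69,0.97,-0.03],0.5],[[0.0,-0.0,0.0],[2.69,0.97,-0.04],0.5],[[0.1,-0.0,0.0],[2.69,0.97,-0.03],0.5],[[0.0,-0.0,0.0],[2.69,0.97,-0.04],0.5],[[0.1,-0.1,0.0],[2.69,0.97,-0.04],0.5],[[0.0,-0.0,0.1],[2.68,0.96,-0.04],0.5],[[0.1,-0.1,0.0],[2.69,0.96,-0.04],0.5]]
```

servo_tool:
  steps:
    - [[0, 0, 0], [1.5, 0.6, 0], 0.5]
    - [[0, 0, 0], [2.7, 1, 0], 0.5]
    - [[0, 0, 0], [3.4, 1.2, 0], 0.5]
    - [[0, 0, 0], [3.4, 1.2, 0], 0.5]
    - [[0, 0, 0], [3.4, 1.2, 0], 0.5]
    - [[0, 0, 0], [2.7, 1, 0], 0.5]
    - [[0, 0, 0], [1.7, 0.6, 0], 0.5]
    - [[0, 0, 0], [0, 0, 0], 0.5]

```text
time_s: 32.05
tcp_pos: [587.4, -122.8, 80.7]
tcp_rot: [-179.9, 0.1, 31.2]
wrist_force: [-0.7, -0.2, -3.7]
finger_gap: 36.9
gripper_force: 61.2
```

```bash
python3 fx.py
```

```text
t 32.05 tcp fix [  0.2 -44.2] z 80.7 yaw 31.18 F fix [-0.7  0.2] -3.7 gap 36.9
```

servo_tool:
  steps:
    - [[0, 0, 0], [0, 0.1, 1.5], 0.5]
    - [[0, 0, 0], [0, 0, 1.5], 0.5]
    - [[0, 0, 0], [0, 0, 0.7], 0.5]
    - [[0, 0, 0], [0, 0, 0.3], 0.5]
    - [[0, 0, 0], [0, 0, 0], 0.5]

```text
time_s: 32.55
tcp_pos: [586.5, -124.4, 42.0]
tcp_rot: [-180.0, 0.0, 31.1]
wrist_force: [-0.3, -0.3, -3.7]
finger_gap: 36.4
gripper_force: 61.1
```

servo_tool:
  steps:
    - [[0, 0, 0], [0, 0, 0.2], 0.5]
    - [[0, 0, 0], [0, 0, 0.1], 0.5]
    - [[0, 0, 0], [0, 0, 0], 0.5]

```text
time_s: 32.85
tcp_pos: [587.0, -124.3, 39.7]
tcp_rot: [180.0, -0.0, 31.1]
wrist_force: [-0.6, 0.1, -4.5]
finger_gap: 36.7
gripper_force: 61.1
```

servo_tool:
  steps:
    - [[0, 0, 0], [0, 0, 0.15], 0.5]
    - [[0, 0, 0], [0, 0, 0.15], 0.5]
    - [[0, 0, 0], [0, 0, 0], 0.5]

```text
time_s: 33.15
tcp_pos: [586.8, -124.3, 36.2]
tcp_rot: [-180.0, 0.0, 31.1]
wrist_force: [0.0, 0.9, -3.2]
finger_gap: 36.9
gripper_force: 61.1
```

servo_tool:
  steps:
    - [[0, 0, 0], [0, 0, 0.1], 0.5]
    - [[0, 0, 0], [0, 0, 0.1], 0.5]
    - [[0, 0, 0], [0, 0, 0], 0.5]

```text
time_s: 33.45
tcp_pos: [587.0, -124.3, 34.9]
tcp_rot: [180.0, -0.0, 31.1]
wrist_force: [-2.1, 0.1, 0.1]
finger_gap: 36.8
gripper_force: 61.5
```

servo_tool:
  steps:
    - [[0, 0, 0], [0, 0, 0.05], 0.5]
    - [[0, 0, 0], [0, 0, 0], 0.3]
    - [[0, 0, 0], [0, 0, 0], 0]
    - [[0, 0, 0], [0, 0, 0], -0.4]
    - [[0, 0, 0], [0, 0, 0], -0.4]
    - [[0, 0, 0], [0, 0, -1], -0.4]
    - [[0, 0, 0], [0, 0, -2], -0.4]
    - [[0, 0, 0], [0, 0, -4], -0.4]
    - [[0, 0, 0], [0, 0, -4], -0.4]
    - [[0, 0, 0], [0, 0, 0], -0.4]

```text
time_s: 34.45
tcp_pos: [589.0, -124.9, 151.1]
tcp_rot: [179.6, -0.3, 31.1]
wrist_force: [0.9, 0.0, 0.7]
finger_gap: 60.0
gripper_force: 0.0
```

servo_tool:
  steps:
    - [[0, 0, 0], [-4, 0, 0], -0.4]
    - [[0, 0, 0], [-4, 0, 0], -0.4]
    - [[0, 0, 0], [-4, 0, 0], -0.4]
    - [[0, 0, 0], [-4, 0, 0], -0.4]
    - [[0, 0, 0], [-4, 0, 0], -0.4]
    - [[0, 0, 0], [0, 0, 0], -0.4]

```text
time_s: 35.05
tcp_pos: [413.1, -229.4, 144.7]
tcp_rot: [179.9, 0.0, 31.0]
wrist_force: [0.5, -0.0, -0.3]
finger_gap: 59.7
gripper_force: 0.0
```

```bash
python3 - <<'E'
from fx import *
s=capture('side');t=capture('top')
a=[]
for p,c in((s,(295,165)),(t,(285,160))):
    im=cv2.cvtColor(p['pixels'],cv2.COLOR_RGB2BGR)[c[1]:c[1]+90,c[0]:c[0]+66];im=cv2.resize(im,None,fx=6,fy=6,interpolation=cv2.INTER_CUBIC)
    for z in(36,86): cv2.circle(im,tuple(int(v) for v in (proj(p,F(f,(0,-45.5,z)))-c+.5)*6),2,(0,0,255),-1)
    a.append(im)
cv2.imwrite('pics/l3.png',np.hstack(a))
for nm,p in(('s',s),('t',t)):
  for n,z in(('weight',36),('plate',26)): print(nm,n,[(np.round(R.T@(w(p,q['position'],z)[:2]-f[:2]),1),round(q['conf'],2)) for q in nets.place_of(n,p)[:6]])
E
```

```text
t 35.05 tcp fix [-204.2  -45.8] z 144.7 yaw 30.96 F fix [ 0.4 -0.3] -0.3 gap 59.7
s weight [(array([ 25.6, 351.1]), 0.97), (array([-151.6, -186.1]), 0.73), (array([  2.9, -49.4]), 0.69), (array([  41.7, -155.1]), 0.63), (array([ 98.8, 318.4]), 0.62)]
s plate [(array([  2.1, -57.5]), 0.86)]
t weight [(array([  6.3, 306.3]), 0.81), (array([-178.6, -263.3]), 0.77), (array([ 81.6, 271.4]), 0.72), (array([  34.1, -238.2]), 0.62), (array([  3.9, -46.8]), 0.46)]
t plate [(array([  9.1, -38.4]), 0.86), (array([ -18.5, -139. ]), 0.29)]
```

View pics/l3.png

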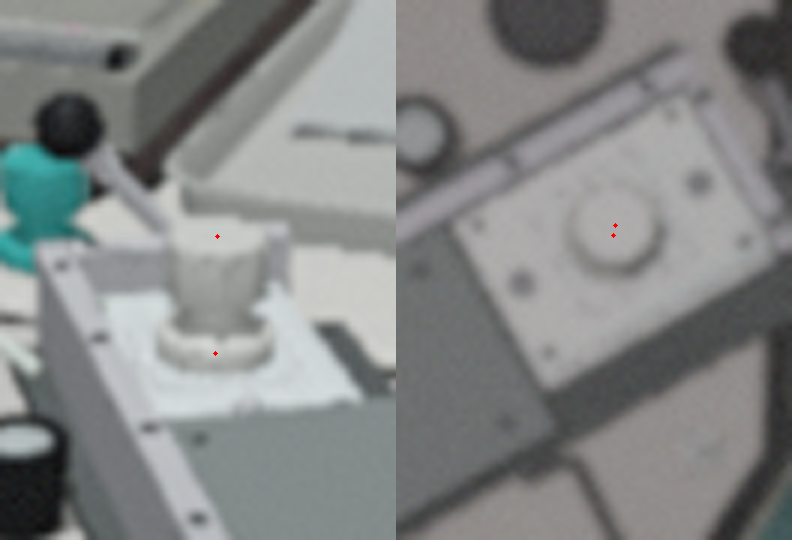

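The weight stands upright on the middle of the flush plate (side view ~(217,290), top view ~(615,228)), with the lever fully over.

```bash
python3 -c "
from cell import manip
print(manip.finish_job())"
```

```text
the job is handed in; nothing more can be done
None
```

The job is handed in after about 35 s; the last pictures show the plate flush on the bed over both pins, the lever fully over, and the weight upright on the middle of the plate; no verdict was returned.

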